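# Load a drill jig: bar to the hidden stop, bush plate down on its two dowels

### The arm

A 6-joint arm with a two-finger parallel gripper is mounted at the origin on a cart in front of the work surface, level with it; the furniture and walls round the work are solid. World frame = base frame: x ahead of the robot, y to its left, z up, the work surface at z = 0. Lengths are in m, angles in rad, forces in N, time in s.
With the tool pointing down it reaches from about 0.375 to 0.975 m from the base axis. Payload 3.8 kg.
Tool frame: the origin (TCP) lies between the finger pads; the fingertips stand 19 mm ahead of it and the grasp point (between the pads) is the TCP; z points along the fingers, y is the line along which they close (so a half turn about z gives the same grasp; the last joint's range is limited). The gripper opens to 88 mm and grips with 3 to 60 N. Pads are 18 mm wide; open, the fingers measure 123 mm over their backs; the gripper's body (75 mm by 187 mm) begins 45 mm behind the grasp point.
Start: joints at [1.273, 0.264, 1.604, -0, 1.274, -0.037], TCP at [0.174, 0.652, 0.23] pointing down, gripper open.
Joint ranges: [-2.63, 2.63], [-0.94, 2.18], [0.31, 2.57], [-1.31, 4.45], [0, 2.66], [-2.55, 2.55]. Speed limits (rad/s): [2.57, 2.57, 3.14, 3.14, 3.14, 3.14].

### API

Orientations are given as a unit quaternion [w, x, y, z].
In Python, from rig import read_state, grab_frame, calibration, job_done gives the robot as it stands.
- The arm moves only by the tool servo_tool, never from a script. Its argument "series" is a list of rows, each an object of numbers: "wx", "wy", "wz": the turn, a rotation vector about the tool's x, y, z normalised to -1 to 1, where 1 is 90 degrees; "x", "y", "z": the shift along the tool's x, y, z normalised to -1 to 1, where 1 is 10 cm; "jaw": the opening in per cent of the stroke, from 0 (shut) to 100 (fully open). A call has 1 to 20 rows; each row is the pose to reach, as a shift and turn from the pose commanded when the call began, along the tool's axes at that moment; what a row does not reach only later rows make up. A row lasts 1/12 s, in which the tool goes at most 41.7 mm and 7.16 degrees, less where a joint would pass 70% of its speed; a pose out of reach is approached as far as the arm can. A call with a number of a shift or a turn outside -1 to 1 is refused whole. A call with a gripper value outside its range is refused whole. The fingers move at their own pace and stop on an object; the grip force is fixed at half the most. Time passes only in rows, so rows that repeat a pose let the fingers close. It gives the time, the measured TCP pose, the force, the opening and the grip force at its end, in the units of the state.
- read_state(): the state, without advancing time (a new reading comes with each control period).
- grab_frame(name): name is "scene" or "side" or "wrist"; returns the picture (384x512x3 uint8, red, green, blue); there is no depth.
- calibration(name): a dict with "K" (3x3 intrinsics, pixels), "k1" (the pictures are not rectified: a ray, as slopes to the right and down, at radius r is drawn at 1 + k1 r^2 times it, then the intrinsics apply), "R" (3x3) and "t" (3): a world point X has camera coordinates R X + t; the wrist camera has in their place "T_tool_cam" (4x4, takes a point from camera to tool coordinates, whose origin is the TCP and whose axes are the flange's). Camera axes: x right, y down, z forward; pixel columns grow to the right and rows downward; lengths in m; the calibration is good to about 2 mm. A picture is of the moment at which its call begins: read the wrist's pose just before it. calibration takes no time and is no camera call.
- job_done(): hands the job in; it is judged then, once.
The state is a dict: "time": time; "joint_positions": joint angles; "joint_vel": joint speeds; "tau": joint torques, N m; "eef_pos": TCP position; "ee_rot": TCP orientation; "force": force on the tool from outside, world axes, zero at the start; "torque": the same for the moment, N m; "width": opening from 0.0 (shut) to 1.0 (fully open); "finger_force": force on a finger pad.
Only numpy, scipy, OpenCV 4.12 (cv2) and the standard library are available. Lean on these libraries where they do the work, as an engineer would, in place of code of your own. Each camera call takes 0.05 s, during which the arm holds its last target. There are 200 camera calls.

### The job

Load the drill jig for drilling: lay the flat metal bar in the jig's channel and slide it under the covered end until it comes up against the hidden depth stop, without ramming it: the stop is held only by a small screw. Then lower the bush plate level over the two dowels, the right way round, and press it down past the two spring plungers until it lies flush on the jig; let go of everything and leave the other things on the bench where they are.

Things in the scene. Friction and masses are not known exactly. Their poses are not given: they have to be found in the camera images.
- jig: blue and grey steel drill jig bolted to the bench, 190 mm long, 175 mm wide. Origin on the bench under the middle of the plate's place; +x along the channel, the way the bar slides in; +z up. The seat for the plate is the flat top of the channel's two sides, z = 45 mm, x -55 to +52 mm, with two upright dowels on it. A red paint dot marks the seat beside the thicker dowel
- jig_front (a point): middle of the channel's floor at the jig's open front, at (-55, 0, 28) mm in the jig's frame; nothing stands in front of it. The channel is open above from here to the cover, 26 mm wide, 17 mm deep, its upper edges bevelled 3 mm
- jig_mouth (a point): middle of the channel's floor where the covered end begins, at (52, 0, 28) mm in the jig's frame. The fixed cover (x 52 to 122 mm, 71 mm wide, top at z = 67 mm) leaves a passage 27 mm wide and 20 mm high, closed at the back. A rigid stop, set by the last user and not to be seen, stands inside: its face lies 26 to 50 mm past this point, differently each time, and must be felt
- jig_big_pin (a point): centre of the top of the thicker dowel, 14 mm in diameter, at (-30, 45, 69) mm in the jig's frame. Both dowels rise 24 mm above the seat; the last 2.5 mm taper by 1.8 mm all round
- jig_small_pin (a point): centre of the top of the thinner dowel, 10 mm in diameter, at (30, -45, 69) mm in the jig's frame
- jig_plunger (a point): centre of the sprung steel ball (radius 5 mm) in the post on the jig's +y side, at (0, 65.5, 56) mm in the jig's frame; its twin is at y = -65.5 mm; posts at y = +-70 to 87 mm, 66 mm high. The balls reach 1.5 mm over the plate's edges: the plate meets them 15 mm above its seat, does not go home by its own weight, needs a push of 5 to 20 N, and is then held down by them
- bar_centre (a point): centre of the plain bright aluminium flat bar, 200 x 24 x 16 mm, about 0.21 kg, both ends alike (either may lead); x along its length, z up through the 16 mm. It starts flat on the bench. In the channel it tips out if let go before its middle is inside the jig's front; its top lies 1 mm below the seat; home against the stop, 43 to 67 mm of it still stand out of the jig's front
- plate_handle (a point): centre of the black grip bar (18 mm wide in x, 78 mm long in y, 16 mm high) on the aluminium bush plate (96 in x, 124 in y, 8 mm thick, 0.34 kg), over its middle, 44 mm above its underside; 28 mm free height under the bar but for two end posts. Starts flat on the bench, handle up. x, y, z as the plate's, parallel to the jig's when seated the right way round; then 89 mm above the jig's origin
- plate_big_hole (a point): centre, at the underside, of the plate's larger hole, 15.2 mm in diameter, at (-30, +45) mm from the plate's middle; a red paint dot marks the plate beside it. It belongs on the thicker dowel
- plate_small_hole (a point): centre, at the underside, of the plate's smaller hole, 11.2 mm in diameter, at (30, -45) mm from the plate's middle. It belongs on the thinner dowel
- chip_brush: short flat brush, 84 x 29 x 6 mm, lying in front of the jig; leave it
- punch: thin steel pin punch, 95 mm long, 8 mm thick, lying in front of the jig; leave it
- driver: screwdriver with an orange handle, 185 mm long, lying behind the jig; leave it
- aerosol: spray can with a black cap, 65 mm across, 190 mm tall, standing behind the jig; leave it
- solder_spool: reel of solder, 52 mm across, 35 mm high, standing at the back; leave it

How it is judged:
By the outcome, as a careful person would: the job done as asked, in the order asked, and still so for the second after the job is handed in, with the robot touching nothing.
It also fails if it takes over 72 s, if anything falls off the work surface, if the arm or the gripper's body presses on something with over 40 N, if the wrist force passes 120 N, or if a joint passes its speed limit or range.

## Working session

There is one attempt and no reset: what is moved stays moved. The work goes in short steps, Python scripts to look and compute and a tool call to move; the robot and the scene stay as the last step left them, time stands still between calls to the robot, and variables do not carry over. Pictures are saved under pics/ and viewed, at most 10 in all, crops included, and the job is handed in when it is done.

Besides the shell and the picture viewer there is one more tool, called after ">>>" by a JSON object that holds its "api" and its "payload", one argument or row to a line. servo_tool: Moves the arm, as the interface text tells. Its arguments: {"type":"object","properties":{"series":{"type":"array","items":{"type":"object","properties":{"wx":{"type":"number","minimum":-1,"maximum":1},"wy":{"type":"number","minimum":-1,"maximum":1},"wz":{"type":"number","minimum":-1,"maximum":1},"x":{"type":"number","minimum":-1,"maximum":1},"y":{"type":"number","minimum":-1,"maximum":1},"z":{"type":"number","minimum":-1,"maximum":1},"jaw":{"type":"number"}}}}},"required":["series"]}

```bash
ls; mkdir -p pics; cat > h.py <<'E'
import numpy as np, cv2
from rig import *
def ray(name,uv,st=None):
    c=calibration(name);K=np.array(c["K"]);k1=c["k1"]
    d=np.array([(uv[0]-K[0,2])/K[0,0],(uv[1]-K[1,2])/K[1,1]]);u=d.copy()
    for _ in range(30): u=d/(1+k1*(u@u))
    v=np.array([u[0],u[1],1.])
    if "R" in c:
        R=np.array(c["R"]);t=np.array(c["t"]);return -R.T@t,R.T@v
    T=np.array(c["T_tool_cam"]);Rt=rot(st["ee_rot"])
    return Rt@T[:3,3]+np.array(st["eef_pos"]),Rt@T[:3,:3]@v
def rot(q):
    from scipy.spatial.transform import Rotation as R
    return R.from_quat([q[1],q[2],q[3],q[0]]).as_matrix()
def onz(name,uv,z,st=None):
    o,d=ray(name,uv,st);return o+d*(z-o[2])/d[2]
def proj(name,X,st=None):
    c=calibration(name);K=np.array(c["K"]);X=np.array(X,float)
    if "R" in c: p=np.array(c["R"])@X+np.array(c["t"])
    else:
        T=np.array(c["T_tool_cam"]);p=rot(st["ee_rot"]).T@(X-np.array(st["eef_pos"]));p=T[:3,:3].T@(p-T[:3,3])
    u=p[:2]/p[2];u=u*(1+c["k1"]*(u@u));return K[:2,:2]@u+K[:2,2]
def snap(name,fn):
    st=read_state();im=np.array(grab_frame(name))[:,:,::-1].copy();cv2.imwrite("pics/"+fn,im);return im,st
E
python3 - <<'E'
from h import *
for n in("scene","side","wrist"):
    im,st=snap(n,n+"0.png")
    if n!="wrist":
        o,_=ray(n,(0,0));print(n,o,onz(n,(256,192),0))
print(st["eef_pos"],st["ee_rot"],calibration("wrist"))
a=[cv2.imread(f"pics/{n}0.png") for n in("scene","side")]
cv2.imwrite("pics/a.png",cv2.resize(a[0],(800,600)));cv2.imwrite("pics/b.png",cv2.resize(a[1],(800,600)))
E
```

```text
pics
scene [-0.20768039  0.78877997  0.58427502] [ 0.66625688 -0.02517349  0.        ]
side [ 0.41359787 -1.06931711  0.54246743] [0.56413117 0.21432595 0.        ]
[0.17383132 0.65156117 0.22881611] [-1.72417475e-04  1.30022029e-01  9.91510584e-01 -1.00191872e-03] {'K': array([[298.87735084,   0.        , 256.25697351],
       [  0.        , 298.87735084, 188.48523292],
       [  0.        ,   0.        ,   1.        ]]), 'k1': -0.0658695215127185, 'T_tool_cam': array([[ 1.29021935e-03, -9.46034363e-01, -3.24063758e-01,
         8.52815918e-02],
       [ 9.99999115e-01,  1.11540285e-03,  7.25193029e-04,
         2.03654220e-04],
       [-3.24595886e-04, -3.24064407e-01,  9.46034965e-01,
        -1.53135570e-01],
       [ 0.00000000e+00,  0.00000000e+00,  0.00000000e+00,
         1.00000000e+00]])}
```

View pics/a.png

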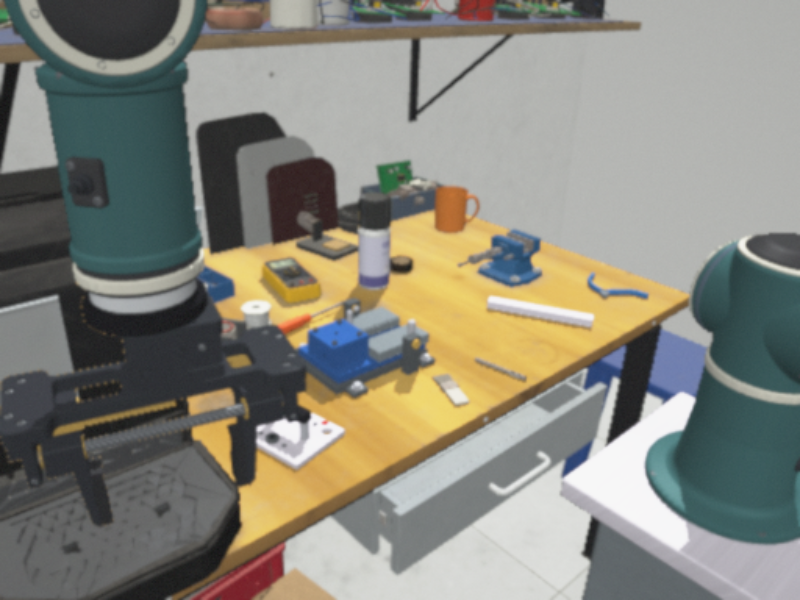

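View pics/b.png

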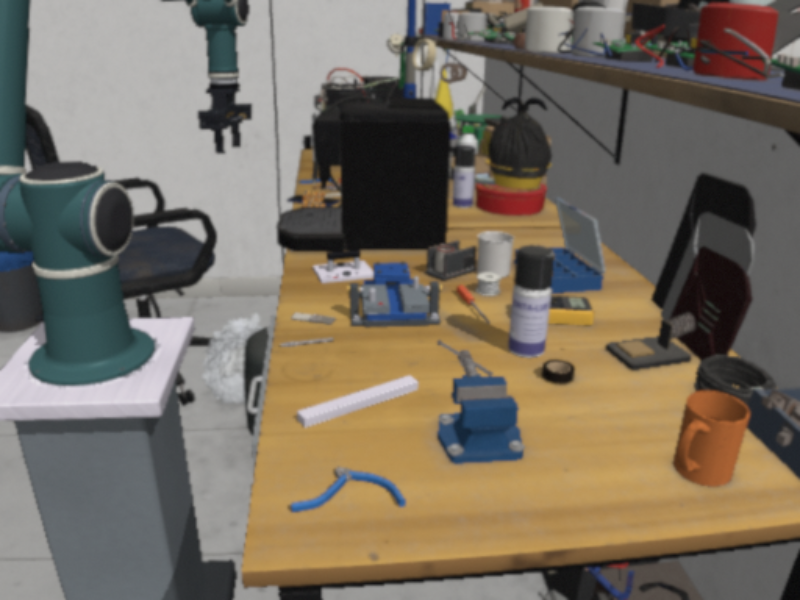

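The scene view shows the bar at about (540,312), the jig at (365,345) with its blue cover on the far side, and the plate at (305,435). The side view shows the bar at (358,398), the jig with its open front towards that camera at (395,300), and the plate at (343,270).

```bash
python3 - <<'E'
from h import *
s=512/800
np.set_printoptions(precision=3,suppress=True)
for n,l in(("scene",{"barL":(488,303,.016),"barR":(592,320,.016),"plate":(300,437,.008),"jigbase_near":(358,390,0),"jigright":(430,360,0),"coverTop":(338,338,.067),"brush":(450,390,0),"punch":(500,370,0),"can":(373,285,0)}),
 ("side",{"barL":(302,416,.016),"barR":(416,382,.016),"plate":(343,271,.008),"jigfrontL":(352,323,0),"jigfrontR":(438,323,0),"coverTop":(393,268,.067),"can":(528,350,0),"seatmid":(395,300,.03)})):
    for k,v in l.items(): print(n,k,onz(n,(v[0]*s,v[1]*s),v[2]))
st=read_state();print(rot(st["ee_rot"]))
c=cv2.imread("pics/side0.png")[150:225,190:300];cv2.imwrite("pics/c.png",cv2.resize(c,(792,540),interpolation=cv2.INTER_CUBIC))
E
```

```text
scene barL [ 0.528 -0.127  0.016]
scene barR [ 0.36  -0.226  0.016]
scene plate [0.423 0.379 0.008]
scene jigbase_near [0.472 0.237 0.   ]
scene jigright [0.466 0.088 0.   ]
scene coverTop [0.526 0.234 0.067]
scene brush [0.382 0.127 0.   ]
scene punch [0.371 0.02  0.   ]
scene can [ 0.753 -0.028  0.   ]
side barL [ 0.372 -0.241  0.016]
side barR [ 0.548 -0.157  0.016]
side plate [0.45  0.376 0.008]
side jigfrontL [0.459 0.107 0.   ]
side jigfrontR [0.625 0.094 0.   ]
side coverTop [0.55  0.227 0.067]
side can [ 0.768 -0.033  0.   ]
side seatmid [0.546 0.144 0.03 ]
[[-0.966  0.258 -0.001]
 [ 0.258  0.966 -0.002]
 [ 0.    -0.002 -1.   ]]
```

View pics/c.png

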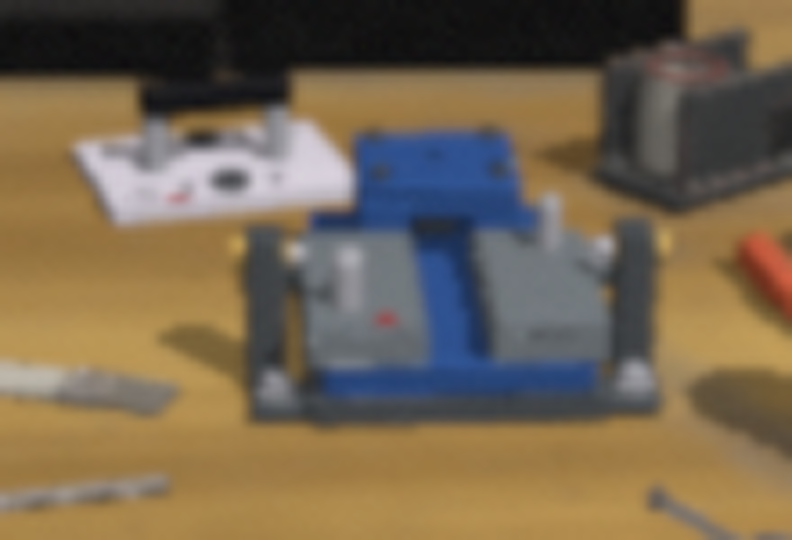

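>>> {"api": "servo_tool", "payload": {
  "series": [
    {"x":-0.9,"y":-0.6,"wz":0.833},
    {"x":-0.9,"y":-0.6,"wz":0.833},
    {"x":-0.9,"y":-0.6,"wz":0.833},
    {"x":-0.9,"y":-0.6,"wz":0.833},
    {"x":-0.9,"y":-0.6,"wz":0.833},
    {"x":-0.9,"y":-0.6,"wz":0.833},
    {"x":-0.9,"y":-0.6,"wz":0.833},
    {"x":-0.9,"y":-0.6,"wz":0.833},
    {"x":-0.9,"y":-0.6,"wz":0.833},
    {"x":-0.9,"y":-0.6,"wz":0.833},
    {"x":-0.9,"y":-0.6,"wz":0.833}
  ]
}}

```text
$.series[0]: bad value
```

>>> {"api": "servo_tool", "payload": {
  "series": [
    {"x":-1,"y":1},
    {"x":-1,"y":1},
    {"x":-1,"y":1},
    {"x":-1,"y":1}
  ]
}}

```text
$.series[0]: bad value
```

>>> {"api": "servo_tool", "payload": {
  "series": [
    {"x":-1,"y":0.8},
    {"x":-1,"y":0.8},
    {"x":-1,"y":0.8},
    {"x":-1,"y":0.8}
  ]
}}

```text
$.series[0]: bad value
```

>>> {"api": "servo_tool", "payload": {
  "series": [
    {"x":-1,"y":0.7},
    {"x":-1,"y":0.7},
    {"x":-1,"y":0.7},
    {"x":-1,"y":0.7},
    {"x":-1,"y":0.7},
    {"x":-1,"y":0.7}
  ]
}}

```text
$.series[0]: bad value
```

```bash
python3 - <<'E'
from h import *
im,st=snap("wrist","w1.png");print(st["eef_pos"],st["ee_rot"],st["force"],st["time"],st["joint_positions"])
import json;json.dump({k:list(map(float,st[k])) for k in("eef_pos","ee_rot")},open("w1.json","w"))
cv2.imwrite("pics/w1b.png",cv2.resize(im,(800,600),interpolation=cv2.INTER_CUBIC))
E
```

```text
[0.17386579 0.65164358 0.22899691] [-1.43656683e-04  1.30016348e-01  9.91511490e-01 -8.33052192e-04] [ 0.40964891  0.55426829 -0.05916043] 0.15 [ 1.27312804e+00  2.64542929e-01  1.60506430e+00  6.16012631e-06
  1.27367611e+00 -3.68990690e-02]
```

View pics/w1b.png

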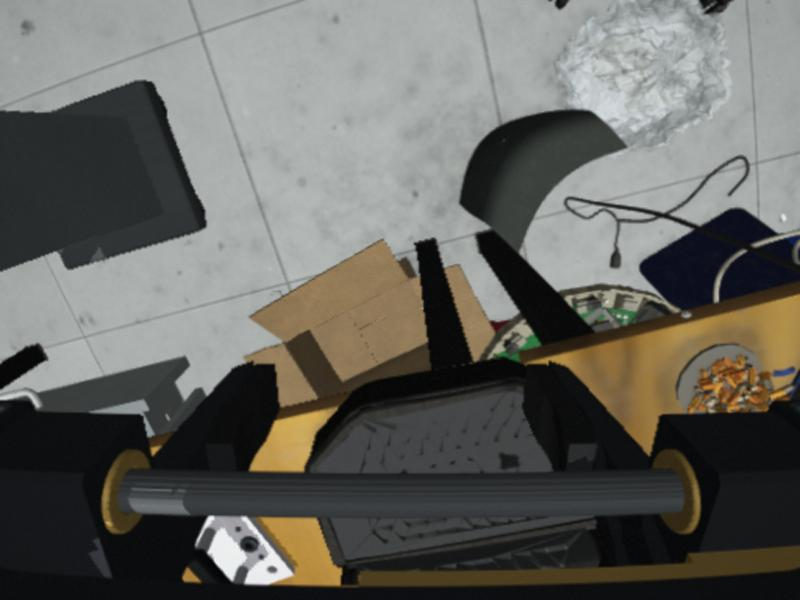

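The picture shows only the floor and the tray. The gripper hides the lower half, so the usable view lies on the tool's +x side. I'll resend the moves with every field filled in.

>>> {"api": "servo_tool", "payload": {
  "series": [
    {"x":-0.9,"y":-0.6,"z":0,"wx":0,"wy":0,"wz":0.833,"jaw":100},
    {"x":-0.9,"y":-0.6,"z":0,"wx":0,"wy":0,"wz":0.833,"jaw":100},
    {"x":-0.9,"y":-0.6,"z":0,"wx":0,"wy":0,"wz":0.833,"jaw":100},
    {"x":-0.9,"y":-0.6,"z":0,"wx":0,"wy":0,"wz":0.833,"jaw":100},
    {"x":-0.9,"y":-0.6,"z":0,"wx":0,"wy":0,"wz":0.833,"jaw":100},
    {"x":-0.9,"y":-0.6,"z":0,"wx":0,"wy":0,"wz":0.833,"jaw":100},
    {"x":-0.9,"y":-0.6,"z":0,"wx":0,"wy":0,"wz":0.833,"jaw":100},
    {"x":-0.9,"y":-0.6,"z":0,"wx":0,"wy":0,"wz":0.833,"jaw":100},
    {"x":-0.9,"y":-0.6,"z":0,"wx":0,"wy":0,"wz":0.833,"jaw":100},
    {"x":-0.9,"y":-0.6,"z":0,"wx":0,"wy":0,"wz":0.833,"jaw":100},
    {"x":-0.9,"y":-0.6,"z":0,"wx":0,"wy":0,"wz":0.833,"jaw":100}
  ]
}}

```text
time: 1.12
eef_pos: [0.2455, 0.5708, 0.2297]
ee_rot: [0.0, 0.709, 0.706, -0.0]
force: [-0.7, -0.3, -0.0]
width: 1.003
finger_force: 0.0
```

>>> {"api": "servo_tool", "payload": {
  "series": [
    {"x":-1,"y":1,"z":0,"wx":0,"wy":0,"wz":0,"jaw":100},
    {"x":-1,"y":1,"z":0,"wx":0,"wy":0,"wz":0,"jaw":100},
    {"x":-1,"y":1,"z":0,"wx":0,"wy":0,"wz":0,"jaw":100},
    {"x":-1,"y":1,"z":0,"wx":0,"wy":0,"wz":0,"jaw":100}
  ]
}}

```text
time: 1.45
eef_pos: [0.3482, 0.4679, 0.2298]
ee_rot: [0.001, 0.707, 0.707, -0.0]
force: [-0.5, 0.3, 0.2]
width: 1.001
finger_force: 0.0
```

>>> {"api": "servo_tool", "payload": {
  "series": [
    {"x":-1,"y":0.8,"z":0,"wx":0,"wy":0,"wz":0,"jaw":100},
    {"x":-1,"y":0.8,"z":0,"wx":0,"wy":0,"wz":0,"jaw":100},
    {"x":-1,"y":0.8,"z":0,"wx":0,"wy":0,"wz":0,"jaw":100},
    {"x":-1,"y":0.8,"z":0,"wx":0,"wy":0,"wz":0,"jaw":100}
  ]
}}

```text
time: 1.78
eef_pos: [0.4294, 0.3663, 0.2299]
ee_rot: [0.002, 0.708, 0.706, -0.0]
force: [-0.9, -0.0, 0.0]
width: 1.0
finger_force: 0.0
```

>>> {"api": "servo_tool", "payload": {
  "series": [
    {"x":-1,"y":0.3,"z":0,"wx":0,"wy":0,"wz":0,"jaw":100},
    {"x":-1,"y":0.3,"z":0,"wx":0,"wy":0,"wz":0,"jaw":100},
    {"x":-1,"y":0.3,"z":0,"wx":0,"wy":0,"wz":0,"jaw":100},
    {"x":-1,"y":0.3,"z":0,"wx":0,"wy":0,"wz":0,"jaw":100},
    {"x":-1,"y":0.3,"z":0,"wx":0,"wy":0,"wz":0,"jaw":100},
    {"x":-1,"y":0.3,"z":0,"wx":0,"wy":0,"wz":0,"jaw":100}
  ]
}}

```text
time: 2.28
eef_pos: [0.4557, 0.2722, 0.23]
ee_rot: [-0.0, 0.707, 0.708, 0.0]
force: [-0.3, 0.6, -0.3]
width: 0.997
finger_force: 0.0
```

```bash
cat >> h.py <<'E'
import json
def shot(fn):
    im,st=snap("wrist",fn+".png")
    json.dump({k:list(map(float,np.ravel(st[k]))) for k in("eef_pos","ee_rot","force","joint_positions")},open(fn+".json","w"))
    print(fn,st["time"],np.round(st["eef_pos"],4),np.round(st["ee_rot"],4),np.round(st["force"],2),np.round(st["joint_positions"],2))
    return im,st
E
python3 -c "
from h import *
shot('w1')"
```

```text
w1 2.2833 [0.4557 0.2722 0.23  ] [-4.000e-04  7.066e-01  7.076e-01  2.000e-04] [-0.32  0.56 -0.29] [ 0.49 -0.01  1.91  0.    1.24  0.49]
```

>>> {"api": "servo_tool", "payload": {
  "series": [
    {"x":-1,"y":0.4,"z":0,"wx":0,"wy":0,"wz":0,"jaw":100},
    {"x":-1,"y":0.4,"z":0,"wx":0,"wy":0,"wz":0,"jaw":100},
    {"x":-1,"y":0.4,"z":0,"wx":0,"wy":0,"wz":0,"jaw":100}
  ]
}}

```text
time: 2.58
eef_pos: [0.4967, 0.1709, 0.2301]
ee_rot: [0.001, 0.705, 0.709, -0.0]
force: [0.5, -0.4, -0.1]
width: 1.001
finger_force: 0.0
```

>>> {"api": "servo_tool", "payload": {
  "series": [
    {"x":-1,"y":0.2,"z":0,"wx":0,"wy":0,"wz":0,"jaw":100},
    {"x":-1,"y":0.2,"z":0,"wx":0,"wy":0,"wz":0,"jaw":100},
    {"x":-1,"y":0.2,"z":0,"wx":0,"wy":0,"wz":0,"jaw":100},
    {"x":-1,"y":0.2,"z":0,"wx":0,"wy":0,"wz":0,"jaw":100},
    {"x":-1,"y":0.2,"z":0,"wx":0,"wy":0,"wz":0,"jaw":100},
    {"x":-1,"y":0.2,"z":0,"wx":0,"wy":0,"wz":0,"jaw":100}
  ]
}}

```text
time: 3.08
eef_pos: [0.5162, 0.073, 0.2299]
ee_rot: [-0.0, 0.706, 0.708, 0.0]
force: [-0.8, 0.5, 0.0]
width: 0.999
finger_force: 0.0
```

```bash
python3 -c "
from h import *
im,_=shot('w2')
a=cv2.imread('pics/w1.png')
cv2.imwrite('pics/w12.png',np.vstack([cv2.resize(x[20:300],(548,300)) for x in (a,im)]))
cv2.imwrite('pics/w2b.png',cv2.resize(im,(800,600)))
cv2.imwrite('pics/w1b.png',cv2.resize(a,(800,600)))
"
```

```text
w2 3.0833 [0.5162 0.073  0.2299] [-4.000e-04  7.061e-01  7.081e-01  2.000e-04] [-0.76  0.53  0.05] [ 0.09 -0.03  1.93  0.    1.24  0.09]
```

View pics/w12.png

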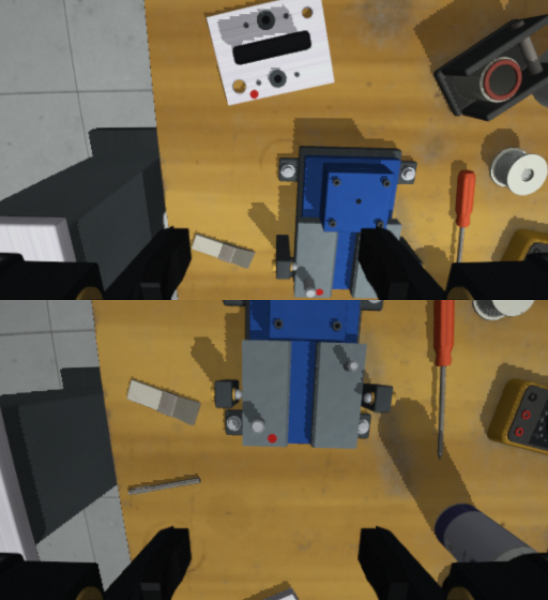

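Top half (w1): the plate is at about (270,50), its through holes are at (238,86), beside the red dot, and (307,13), so it already faces the right way with a slight turn. Bottom half (w2): the jig seat is at (300,390), with the thick dowel at (258,426) and the thin one at (352,366).

```bash
cat > m1.py <<'E'
from h import *
np.set_printoptions(precision=4,suppress=True)
def world(mask,z,st,name="wrist"):
    c=max(cv2.findContours(mask,cv2.RETR_EXTERNAL,cv2.CHAIN_APPROX_NONE)[0],key=cv2.contourArea)
    return np.array([onz(name,p,z,st)[:2] for p in c[:,0].astype(float)])
def rect(P):
    (c,s,a)=cv2.minAreaRect((P*1000).astype(np.float32));return np.round(c,1),np.round(s,1),round(a,2)
E
python3 - <<'E'
from m1 import *
s1=json.load(open("w1.json"));s2=json.load(open("w2.json"))
a=cv2.imread("pics/w1.png");b=cv2.imread("pics/w2.png")
h=cv2.cvtColor(a,cv2.COLOR_BGR2HSV);roi=np.zeros(h.shape[:2],np.uint8);roi[10:125,180:325]=1
m=((h[...,1]<60)&(h[...,2]>110)&(roi>0)).astype(np.uint8)
# shadow joins: fill
P=world(m,.008,s1);print("plate",rect(P))
k=((h[...,2]<60)&(roi>0)).astype(np.uint8)
print("handle",rect(world(k,.052,s1)))
bl=((h[...,0]>8)&(h[...,0]<28)&(h[...,1]>90)&(roi>0)).astype(np.uint8)
n,l,s,c=cv2.connectedComponentsWithStats(bl)
for i in range(1,n):
    if 20<s[i,4]<250: print("hole",s[i],onz("wrist",c[i],.004,s1)[:2])
h=cv2.cvtColor(b,cv2.COLOR_BGR2HSV);
for p in((241,418-300),(329,342-300)):pass
print("vals seat",h[130,240],h[130,315],"blue",h[100,281],"pin",h[(426-300)*280//300+20,int(258/1.07)],h[int(66/1.07)+20,int(352/1.07)],"bench",h[200,280])
roi=np.zeros(h.shape[:2],np.uint8);roi[56:165,222:345]=1
g=((h[...,1]<70)&(h[...,2]>70)&(roi>0)).astype(np.uint8)
n,l,s,c=cv2.connectedComponentsWithStats(g)
for i in range(1,n):
    if s[i,4]>500: print("seat",s[i],rect(world((l==i).astype(np.uint8),.045,s2)))
for r in(165,):pass
gray=cv2.cvtColor(b,cv2.COLOR_BGR2GRAY)
t=np.hstack([cv2.resize(b[y-28:y+28,x-28:x+28],(390,390),interpolation=cv2.INTER_CUBIC) for x,y in((241,138),(329,82))])
cv2.imwrite("pics/pins.png",t)
E
```

```text
plate (array([451.9, 380.6]), array([123.9,  96.3]), 12.23)
handle (array([452.1, 380.3]), array([75. , 16.9]), 12.38)
hole [283  28   8   8  55] [0.4897 0.4195]
hole [218  95  11  11 101] [0.4145 0.342 ]
vals seat [113  16  64] [ 95  28 110] blue [110 192 126] pin [101  12 167] [103  14 166] bench [ 20 161 158]
seat [ 222   57   50  100 4130] (array([503.7, 135.1]), array([106.3,  52.8]), 89.03)
seat [ 293   60   52   99 4053] (array([586.7, 133.3]), array([ 58.7, 106.3]), 0.43)
```

View pics/pins.png

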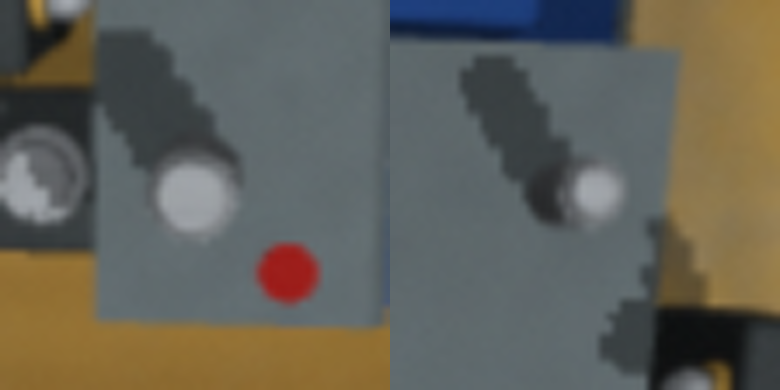

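The crops show the thick dowel's top at (195,197) and the thin one's at (597,190). I'll convert both to world points.

```bash
cat > jig.py <<'E'
from m1 import *
def jig(B,S):
    d=S-B;th=np.arctan2(d[1],d[0])-np.arctan2(-90,60);M=(B+S)/2
    return M,np.degrees(th),np.hypot(*d)
E
python3 - <<'E'
from jig import *
s2=json.load(open("w2.json"))
B=onz("wrist",(240.5,137.8),.069,s2)[:2];S=onz("wrist",(330.2,80.8),.069,s2)[:2]
M,th,L=jig(B,S);print(B,S,M,th,L,np.hypot(60,90))
t=np.radians(th);e=np.array([np.cos(t),np.sin(t)])
for x in(-55,52):print(x,M+e*x/1000)
b=cv2.imread("pics/w2.png");h=cv2.cvtColor(b,cv2.COLOR_BGR2HSV)
# channel floor centreline
for r in range(70,160,10):
    row=[u for u in range(260,310) if 100<h[r,u,0]<120 and h[r,u,1]>120]
    if row:
        u0,u1=row[0]-.5,row[-1]+.5;print(r,u0,u1,(onz("wrist",(u0,r),.028,s2)+onz("wrist",(u1,r),.028,s2))[:2]/2,onz("wrist",(u1,r),.028,s2)[0]-onz("wrist",(u0,r),.028,s2)[0])
E
```

```text
[0.4991 0.107 ] [0.5893 0.1648] [0.5442 0.1359] 88.96121668725088 0.1072458331067999 108.16653826391968
-55 [0.5432 0.0809]
52 [0.5451 0.1879]
70 271.5 294.5 [0.5452 0.1766] 0.02570796379293938
80 271.5 293.5 [0.5449 0.1659] 0.024802456056795763
90 270.5 293.5 [0.5447 0.1551] 0.026159956204048873
100 270.5 292.5 [0.5444 0.144 ] 0.025250003631891338
110 269.5 292.5 [0.5441 0.1328] 0.02664424817325184
120 269.5 291.5 [0.5439 0.1214] 0.025729434665990092
130 269.5 291.5 [0.5442 0.1097] 0.025983048067403702
140 269.5 290.5 [0.5439 0.0979] 0.02505113842661344
150 268.5 289.5 [0.5431 0.0858] 0.025308056968227355
```

>>> {"api": "servo_tool", "payload": {
  "series": [
    {"x":-1,"y":-0.3,"z":0,"wx":0,"wy":0,"wz":0.35,"jaw":100},
    {"x":-1,"y":-0.3,"z":0,"wx":0,"wy":0,"wz":0.35,"jaw":100},
    {"x":-1,"y":-0.3,"z":0,"wx":0,"wy":0,"wz":0.35,"jaw":100},
    {"x":-1,"y":-0.3,"z":0,"wx":0,"wy":0,"wz":0.35,"jaw":100},
    {"x":-1,"y":-0.3,"z":0,"wx":0,"wy":0,"wz":0.35,"jaw":100}
  ]
}}

```text
time: 3.55
eef_pos: [0.4862, -0.0282, 0.2301]
ee_rot: [-0.0, 0.873, 0.487, 0.0]
force: [-0.7, 0.2, 0.2]
width: 1.0
finger_force: 0.0
```

>>> {"api": "servo_tool", "payload": {
  "series": [
    {"x":-1,"y":0.25,"z":0,"wx":0,"wy":0,"wz":0.36,"jaw":100},
    {"x":-1,"y":0.25,"z":0,"wx":0,"wy":0,"wz":0.36,"jaw":100},
    {"x":-1,"y":0.25,"z":0,"wx":0,"wy":0,"wz":0.36,"jaw":100},
    {"x":-1,"y":0.25,"z":0,"wx":0,"wy":0,"wz":0.36,"jaw":100},
    {"x":-1,"y":0.25,"z":0,"wx":0,"wy":0,"wz":0.36,"jaw":100}
  ]
}}

```text
time: 3.97
eef_pos: [0.4557, -0.1266, 0.2301]
ee_rot: [-0.0, 0.975, 0.224, 0.0]
force: [-0.4, -0.1, 0.6]
width: 0.998
finger_force: 0.0
```

>>> {"api": "servo_tool", "payload": {
  "series": [
    {"x":-1,"y":0.5,"z":0,"wx":0,"wy":0,"wz":0,"jaw":100},
    {"x":-1,"y":0.5,"z":0,"wx":0,"wy":0,"wz":0,"jaw":100},
    {"x":-1,"y":0.5,"z":0,"wx":0,"wy":0,"wz":0,"jaw":100},
    {"x":-1,"y":0.5,"z":0,"wx":0,"wy":0,"wz":0,"jaw":100},
    {"x":-1,"y":0.5,"z":0,"wx":0,"wy":0,"wz":0,"jaw":100},
    {"x":-1,"y":0.5,"z":0,"wx":0,"wy":0,"wz":0,"jaw":100}
  ]
}}

```text
time: 4.47
eef_pos: [0.3888, -0.2149, 0.2301]
ee_rot: [-0.0, 0.974, 0.227, 0.0]
force: [0.6, 0.4, 0.3]
width: 0.999
finger_force: 0.0
```

```bash
python3 - <<'E'
from m1 import *
im,st=shot("w3")
h=cv2.cvtColor(im,cv2.COLOR_BGR2HSV)
m=((h[...,1]<50)&(h[...,2]>120)).astype(np.uint8);m[300:]=0
for name in("wrist",):
    n,l,s,c=cv2.connectedComponentsWithStats(m)
    for i in range(1,n):
        if s[i,4]>600: print(s[i],rect(world((l==i).astype(np.uint8),.016,st)))
cv2.imwrite("pics/w3b.png",im)
E
```

```text
w3 4.4667 [ 0.3888 -0.2149  0.2301] [-0.0002  0.9739  0.227   0.0004] [0.57 0.38 0.35] [-0.56 -0.19  2.07  0.    1.26  0.55]
[ 254    6   23  173 3440] (array([ 458. , -192.5]), array([197.9,  23.6]), 27.93)
[   7  109  103   76 3174] (array([277.7,  25.7]), array([ 80.7, 136.1]), 0.61)
[ 184  194   50   58 1411] (array([ 278.2, -196.3]), array([38.1, 81.1]), 89.35)
[ 213  207  128   92 5959] (array([ 278.4, -313.4]), array([ 80.9, 189.9]), 0.37)
[   0  216  123   75 3037] (array([132.1, -17.8]), array([ 73.4, 184.7]), 2.47)
[ 161  242   48   58 1247] (array([ 183.8, -198.1]), array([105.3,  44.9]), 6.55)
[ 188  255  118   45 2691] (array([ 191.5, -295.6]), array([ 86.6, 154.6]), 0.25)
```

View pics/w3b.png

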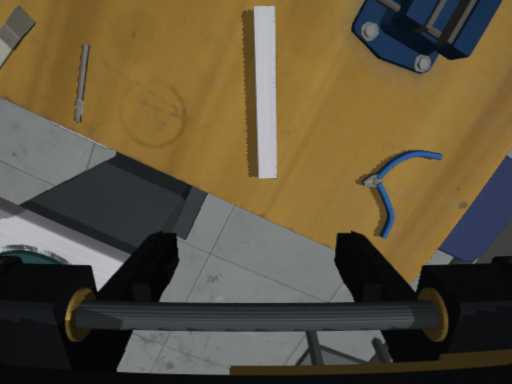

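The bar is clear at px (265,92): centre (0.458,-0.1925), angle 27.9°. Its measured size, 198x24 mm, fits. The brush and punch are on the left.

```bash
python3 - <<'E'
from jig import *
M=np.array([.5443,.136]);t=np.radians(89);e=np.array([np.cos(t),np.sin(t)]);n=np.array([-e[1],e[0]])
for j in((-55,-30,45),(-55,-30,28),(-55,-30,12),(-55,-30,0),(-62,-30,10),(-62,-30,0),(-68,-30,10),(-68,-30,0),(-30,45,69),(30,-45,69)):
    p=proj("side",[*(M+e*j[0]/1e3+n*j[1]/1e3),j[2]/1e3]);print(j,np.round((p-[190,150])*7.2))
im=cv2.imread("pics/side0.png");print([tuple(im[r,265]) for r in range(188,214)])
E
```

```text
(-55, -30, 45) [535. 327.]
(-55, -30, 28) [534. 365.]
(-55, -30, 12) [533. 400.]
(-55, -30, 0) [533. 426.]
(-62, -30, 10) [535. 412.]
(-62, -30, 0) [535. 434.]
(-68, -30, 10) [537. 418.]
(-68, -30, 0) [536. 440.]
(-30, 45, 69) [349. 253.]
(30, -45, 69) [549. 197.]
[(np.uint8(127), np.uint8(122), np.uint8(116)), (np.uint8(125), np.uint8(120), np.uint8(114)), (np.uint8(125), np.uint8(120), np.uint8(113)), (np.uint8(125), np.uint8(120), np.uint8(114)), (np.uint8(127), np.uint8(121), np.uint8(116)), (np.uint8(127), np.uint8(122), np.uint8(116)), (np.uint8(123), np.uint8(117), np.uint8(110)), (np.uint8(111), np.uint8(106), np.uint8(101)), (np.uint8(100), np.uint8(95), np.uint8(91)), (np.uint8(105), np.uint8(101), np.uint8(95)), (np.uint8(109), np.uint8(104), np.uint8(98)), (np.uint8(114), np.uint8(100), np.uint8(92)), (np.uint8(126), np.uint8(89), np.uint8(70)), (np.uint8(124), np.uint8(76), np.uint8(48)), (np.uint8(120), np.uint8(69), np.uint8(40)), (np.uint8(113), np.uint8(67), np.uint8(43)), (np.uint8(98), np.uint8(71), np.uint8(57)), (np.uint8(80), np.uint8(70), np.uint8(63)), (np.uint8(71), np.uint8(69), np.uint8(65)), (np.uint8(69), np.uint8(69), np.uint8(68)), (np.uint8(63), np.uint8(84), np.uint8(98)), (np.uint8(69), np.uint8(118), np.uint8(149)), (np.uint8(70), np.uint8(128), np.uint8(164)), (np.uint8(69), np.uint8(126), np.uint8(161)), (np.uint8(68), np.uint8(124), np.uint8(159)), (np.uint8(68), np.uint8(123), np.uint8(158))]
```

>>> {"api": "servo_tool", "payload": {
  "series": [
    {"x":0.32,"y":0.12,"z":0.4,"wx":0,"wy":0,"wz":-0.019,"jaw":100},
    {"x":0.32,"y":0.12,"z":0.8,"wx":0,"wy":0,"wz":-0.019,"jaw":100},
    {"x":0.32,"y":0.12,"z":1,"wx":0,"wy":0,"wz":-0.019,"jaw":100}
  ]
}}

```text
time: 4.77
eef_pos: [0.4239, -0.2108, 0.1281]
ee_rot: [-0.0, 0.97, 0.243, 0.0]
force: [-0.9, -0.2, 0.6]
width: 0.998
finger_force: 0.0
```

>>> {"api": "servo_tool", "payload": {
  "series": [
    {"x":0,"y":0,"z":0.4,"wx":0,"wy":0,"wz":0,"jaw":80},
    {"x":0,"y":0,"z":0.7,"wx":0,"wy":0,"wz":0,"jaw":70},
    {"x":0,"y":0,"z":0.85,"wx":0,"wy":0,"wz":0,"jaw":60},
    {"x":0,"y":0,"z":0.85,"wx":0,"wy":0,"wz":0,"jaw":60},
    {"x":0,"y":0,"z":0.85,"wx":0,"wy":0,"wz":0,"jaw":60}
  ]
}}

```text
time: 5.18
eef_pos: [0.422, -0.2111, 0.0442]
ee_rot: [-0.001, 0.97, 0.242, -0.001]
force: [-0.3, 0.1, 0.0]
width: 0.647
finger_force: 0.0
```

```bash
python3 - <<'E'
from m1 import *
im,st=shot("w4")
R=rot(st["ee_rot"]);print(R)
d=R.T@(np.array([.4226,-.2112,.0215])-st["eef_pos"]);print("tool delta",d,"yaw",np.degrees(np.arctan2(R[1,0],R[0,0])))
h=cv2.cvtColor(im,cv2.COLOR_BGR2HSV)
m=((h[...,1]<50)&(h[...,2]>120)).astype(np.uint8)
m[290:]=0;m[:,:200]=0;m[:,320:]=0
P=world(m,.016,st);print(rect(P),len(P))
# midline in tool frame
Q=np.array([R.T@(np.array([*p,.016])-st["eef_pos"]) for p in P]);
for x in(.0,.02,.04,.06):
    q=Q[abs(Q[:,0]-x)<.004]
    if len(q):print(x,q[:,1].min(),q[:,1].max())
E
```

```text
w4 5.1833 [ 0.422  -0.2111  0.0442] [-0.001   0.9703  0.2421 -0.0009] [-0.29  0.11  0.02] [-0.52  0.08  2.19  0.    0.87  0.56]
[[ 0.8828  0.4698 -0.0022]
 [ 0.4698 -0.8828  0.0015]
 [-0.0012 -0.0024 -1.    ]]
tool delta [0.0005 0.0004 0.0227] yaw 28.02026242093982
(array([ 455.3, -194.3]), array([185.4,  23.3]), 28.03) 658
0.0 -0.010002706809504637 0.0121171241539897
0.02 -0.009707978130741366 0.01231801986499216
0.04 -0.010677673349656566 0.01232806371999314
0.06 -0.010375303820002808 0.012047914691247927
```

>>> {"api": "servo_tool", "payload": {
  "series": [
    {"x":0,"y":0.01,"z":0.1,"wx":0,"wy":0,"wz":0,"jaw":60},
    {"x":0,"y":0.01,"z":0.2,"wx":0,"wy":0,"wz":0,"jaw":60},
    {"x":0,"y":0.01,"z":0.23,"wx":0,"wy":0,"wz":0,"jaw":50},
    {"x":0,"y":0.01,"z":0.23,"wx":0,"wy":0,"wz":0,"jaw":30},
    {"x":0,"y":0.01,"z":0.23,"wx":0,"wy":0,"wz":0,"jaw":10},
    {"x":0,"y":0.01,"z":0.23,"wx":0,"wy":0,"wz":0,"jaw":0},
    {"x":0,"y":0.01,"z":0.23,"wx":0,"wy":0,"wz":0,"jaw":0},
    {"x":0,"y":0.01,"z":0.23,"wx":0,"wy":0,"wz":0,"jaw":0},
    {"x":0,"y":0.01,"z":0.23,"wx":0,"wy":0,"wz":0,"jaw":0},
    {"x":0,"y":0.01,"z":0.23,"wx":0,"wy":0,"wz":0,"jaw":0}
  ]
}}

```text
time: 6.07
eef_pos: [0.4226, -0.2137, 0.0222]
ee_rot: [0.0, 0.971, 0.241, 0.0]
force: [0.6, -0.1, -0.6]
width: 0.02
finger_force: 0.0
```

>>> {"api": "servo_tool", "payload": {
  "series": [
    {"x":0,"y":0,"z":-0.1,"wx":0,"wy":0,"wz":0,"jaw":0},
    {"x":0,"y":0,"z":-0.3,"wx":0,"wy":0,"wz":0,"jaw":0},
    {"x":0,"y":0,"z":-0.55,"wx":0,"wy":0,"wz":0,"jaw":0},
    {"x":0,"y":0,"z":-0.8,"wx":0,"wy":0,"wz":0,"jaw":0},
    {"x":0,"y":0,"z":-0.8,"wx":0,"wy":0,"wz":0,"jaw":0}
  ]
}}

```text
time: 6.48
eef_pos: [0.4261, -0.2156, 0.1079]
ee_rot: [0.003, 0.97, 0.241, 0.004]
force: [1.1, -0.9, 1.5]
width: 0.002
finger_force: 0.0
```

```bash
python3 - <<'E'
from m1 import *
im,st=shot("w5");print(st["width"],st["finger_force"])
R=rot(st["ee_rot"]);h=cv2.cvtColor(im,cv2.COLOR_BGR2HSV)
m=((h[...,1]<50)&(h[...,2]>120)).astype(np.uint8);m[290:]=0;m[:,:200]=0;m[:,320:]=0
Q=np.array([R.T@(np.array([*p,st["eef_pos"][2]-.005])-st["eef_pos"]) for p in world(m,st["eef_pos"][2]-.005,st)])
print(Q.max(0),Q.min(0))
for x in(.03,.06,.09,.12):
    q=Q[abs(Q[:,0]-x)<.004];print(x,q[:,1].min(),q[:,1].max())
E
```

```text
w5 6.4833 [ 0.4261 -0.2156  0.1079] [0.0034 0.9705 0.2411 0.0035] [ 1.06 -0.9   1.48] [-0.52 -0.    2.15  0.    0.99  0.56]
0.002208547016629316 0.0
[0.1186 0.0035 0.0056] [ 0.0026 -0.0118  0.0049]
0.03 -0.011341027436744177 0.0033235195372103366
0.06 -0.011697070308875481 0.00307387269396294
0.09 -0.01169551325476795 0.003345904852295745
0.12 -0.011725861784471303 0.0031093792229689382
```

```bash
python3 - <<'E'
from m1 import *
im=cv2.imread("pics/w5.png");b,_=snap("side","s5.png")
cv2.imwrite("pics/v5.png",np.hstack([im[:300,100:450],cv2.resize(b[200:300,150:290],(420,300))]))
E
```

```text
(no output)
```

View pics/v5.png

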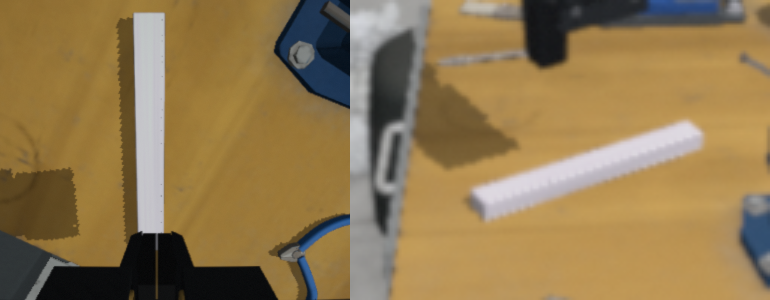

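The bar still lies flat on the bench and the closed fingers are above it, so the grasp missed. I'll measure where the bar is now.

```bash
python3 - <<'E'
from m1 import *
st=json.load(open("w5.json"));im=cv2.imread("pics/w5.png")
h=cv2.cvtColor(im,cv2.COLOR_BGR2HSV)
m=((h[...,1]<50)&(h[...,2]>120)).astype(np.uint8);m[290:]=0;m[:,:200]=0;m[:,320:]=0
P=world(m,.016,st);print(rect(P))
e=np.array([np.cos(np.radians(27.9)),np.sin(np.radians(27.9))]);print("lead end along",(P@e).max(), np.array([.458,-.1925])@e+.1, "lateral",[(P@[-e[1],e[0]]).min(),(P@[-e[1],e[0]]).max()],np.array([.458,-.1925])@[-e[1],e[0]])
for f in("side0","s5"):
    b=cv2.imread(f"pics/{f}.png");hh=cv2.cvtColor(b,cv2.COLOR_BGR2HSV)
    mm=((hh[...,1]<45)&(hh[...,2]>150)).astype(np.uint8);r=np.zeros_like(mm);r[230:285,180:280]=1;mm*=r
    Q=world(mm,.008,None,"side");print(f,rect(Q),Q[np.argmin(Q[:,0])],Q[np.argmax(Q[:,0])])
# where do fingertips appear in side/wrist: expected tip projection
T=np.array(st["eef_pos"]);R=rot(st["ee_rot"])
for z in(0,.019):print("tip px wrist",proj("wrist",T+R@[0,0,z],st),"side",proj("side",T+R@[0,0,z]))
E
```

```text
(array([ 466. , -188.4]), array([179.7,  23.5]), 28.02)
lead end along 0.41345850460759725 0.41468816933546127 lateral [np.float64(-0.3964071685022754), np.float64(-0.37267611946956825)] -0.3844367387234161
side0 (array([ 459. , -187.1]), array([209.6,  44.9]), 27.89) [ 0.3654 -0.2145] [ 0.5505 -0.1359]
s5 (array([ 458.2, -187.6]), array([211.5,  44.1]), 28.18) [ 0.3654 -0.2145] [ 0.5505 -0.1359]
tip px wrist [257.0171 240.9939] side [216.3403 223.7526]
tip px wrist [256.9615 226.4064] side [216.6032 231.3321]
```

```bash
python3 - <<'E'
from m1 import *
st=read_state();print(st["time"],np.array(st["eef_pos"]),np.array(st["ee_rot"]),np.array(st["force"]),st["width"])
b=cv2.imread("pics/s5.png");g=cv2.cvtColor(b,cv2.COLOR_BGR2GRAY)
print("side finger lowest dark rows",{c:int(np.where(g[180:240,c]<45)[0].max()+180) if (g[180:240,c]<45).any() else None for c in range(206,228,2)})
w=cv2.cvtColor(cv2.imread("pics/w5.png"),cv2.COLOR_BGR2GRAY)
print("wrist finger top dark",{c:int(np.where(w[200:300,c]<60)[0].min()+200) for c in range(236,280,4)})
T=np.array(st["eef_pos"]);R=rot(st["ee_rot"]);s5=json.load(open("w5.json"))
for z in(-.01,0,.01,.019):
  print(z,[np.round(proj("wrist",np.array(s5["eef_pos"])+rot(s5["ee_rot"])@[x,0,z],s5),1) for x in(-.009,0,.009)],[np.round(proj("side",T+R@[x,0,z]),1) for x in(-.009,0,.009)])
w=cv2.cvtColor(cv2.imread("pics/w4.png"),cv2.COLOR_BGR2GRAY)
E
```

```text
6.5833 [ 0.4236 -0.2142  0.1038] [0.0013 0.9705 0.2411 0.0013] [-1.1264  0.6428 -0.3037] 0.007862420955174108
side finger lowest dark rows {206: 197, 208: 206, 210: 218, 212: 220, 214: 221, 216: 221, 218: 220, 220: 219, 222: 209, 224: 208, 226: 208}
wrist finger top dark {236: 233, 240: 232, 244: 234, 248: 234, 252: 234, 256: 251, 260: 234, 264: 233, 268: 233, 272: 231, 276: 233}
-0.01 [array([257. , 264.1]), array([257.1, 249.9]), array([257.1, 235.3])] [array([211.5, 222.1]), array([215.1, 221.1]), array([218.6, 220.2])]
0 [array([257. , 254.5]), array([257., 241.]), array([257.1, 226.9])] [array([211.7, 226.1]), array([215.2, 225.1]), array([218.7, 224.2])]
0.01 [array([257., 246.]), array([257., 233.]), array([257. , 219.5])] [array([211.8, 230.1]), array([215.3, 229.1]), array([218.8, 228.1])]
0.019 [array([256.9, 238.9]), array([257. , 226.4]), array([257. , 213.4])] [array([211.9, 233.7]), array([215.5, 232.7]), array([218.9, 231.7])]
```

Both cameras put the fingertips about 9 mm behind the stated TCP, which means they closed 15 mm above the bar. I'll open and go lower while watching the force.

>>> {"api": "servo_tool", "payload": {
  "series": [
    {"x":0,"y":-0.02,"z":0,"wx":0,"wy":0,"wz":0,"jaw":60},
    {"x":0,"y":-0.02,"z":0.1,"wx":0,"wy":0,"wz":0,"jaw":60},
    {"x":0,"y":-0.02,"z":0.2,"wx":0,"wy":0,"wz":0,"jaw":60},
    {"x":0,"y":-0.02,"z":0.4,"wx":0,"wy":0,"wz":0,"jaw":60},
    {"x":0,"y":-0.02,"z":0.6,"wx":0,"wy":0,"wz":0,"jaw":60},
    {"x":0,"y":-0.02,"z":0.75,"wx":0,"wy":0,"wz":0,"jaw":60},
    {"x":0,"y":-0.02,"z":0.85,"wx":0,"wy":0,"wz":0,"jaw":60},
    {"x":0,"y":-0.02,"z":0.85,"wx":0,"wy":0,"wz":0,"jaw":60},
    {"x":0,"y":-0.02,"z":0.85,"wx":0,"wy":0,"wz":0,"jaw":60}
  ]
}}

```text
time: 7.33
eef_pos: [0.4203, -0.2111, 0.0155]
ee_rot: [-0.001, 0.971, 0.241, -0.001]
force: [-0.4, -0.2, -0.1]
width: 0.598
finger_force: 0.0
```

```bash
python3 - <<'E'
from m1 import *
im,st=shot("w6");print(st["width"])
g=cv2.cvtColor(im,cv2.COLOR_BGR2GRAY);print([(c,int(np.where(g[150:320,c]<45)[0].min()+150)) for c in list(range(150,240,8))+list(range(280,370,8)) if (g[150:320,c]<45).any()])
for z in(-.01,0,.01,.019):print(z,[np.round(proj("wrist",np.array(st["eef_pos"])+rot(st["ee_rot"])@[x,-.027,z],st),1) for x in(0,.009)])
b,_=snap("side","s6.png");g=cv2.cvtColor(b,cv2.COLOR_BGR2GRAY)
print({c:int(np.where(g[200:275,c]<45)[0].max()+200) for c in range(196,240,2) if (g[200:275,c]<45).any()})
T=np.array(st["eef_pos"]);R=rot(st["ee_rot"])
for z in(-.01,.0,.019):print([np.round(proj("side",T+R@[0,y,z]),1) for y in(-.027,.027)])
E
```

```text
w6 7.3333 [ 0.4203 -0.2111  0.0155] [-0.0012  0.9705  0.2411 -0.0013] [-0.39 -0.19 -0.09] [-0.52  0.13  2.21 -0.    0.8   0.57]
0.5978201804678346
[(150, 281), (158, 269), (166, 258), (174, 246), (182, 235), (190, 232), (198, 233), (206, 233), (214, 303), (222, 303), (230, 302), (238, 302), (280, 303), (288, 303), (296, 303), (304, 251), (312, 233), (320, 231), (328, 234), (336, 243), (344, 255), (352, 266), (360, 278), (368, 266)]
-0.01 [array([207.7, 249.8]), array([206.8, 235.1])]
0 [array([210.3, 240.9]), array([209.5, 226.8])]
0.01 [array([212.7, 232.8]), array([212. , 219.4])]
0.019 [array([214.6, 226.3]), array([214. , 213.4])]
{196: 217, 198: 216, 200: 214, 202: 231, 204: 248, 206: 249, 208: 248, 210: 247, 212: 241, 214: 240, 216: 234, 218: 260, 220: 260, 222: 259, 224: 258, 226: 249, 228: 245, 230: 244, 232: 244, 234: 243, 236: 243, 238: 242}
[array([209. , 249.7]), array([220.4, 260. ])]
[array([209.1, 253.4]), array([220.5, 263.8])]
[array([209.3, 260.2]), array([220.6, 270.8])]
```

>>> {"api": "servo_tool", "payload": {
  "series": [
    {"x":0,"y":0,"z":0.06,"wx":0,"wy":0,"wz":0,"jaw":60},
    {"x":0,"y":0,"z":0.12,"wx":0,"wy":0,"wz":0,"jaw":60},
    {"x":0,"y":0,"z":0.17,"wx":0,"wy":0,"wz":0,"jaw":60},
    {"x":0,"y":0,"z":0.21,"wx":0,"wy":0,"wz":0,"jaw":60},
    {"x":0,"y":0,"z":0.21,"wx":0,"wy":0,"wz":0,"jaw":60}
  ]
}}

```text
time: 7.85
eef_pos: [0.4207, -0.2113, -0.005]
ee_rot: [-0.001, 0.971, 0.241, -0.001]
force: [-0.6, 0.2, -1.6]
width: 0.6
finger_force: 0.0
```

>>> {"api": "servo_tool", "payload": {
  "series": [
    {"x":0,"y":0,"z":0,"wx":0,"wy":0,"wz":0,"jaw":40},
    {"x":0,"y":0,"z":0,"wx":0,"wy":0,"wz":0,"jaw":20},
    {"x":0,"y":0,"z":0,"wx":0,"wy":0,"wz":0,"jaw":0},
    {"x":0,"y":0,"z":0,"wx":0,"wy":0,"wz":0,"jaw":0},
    {"x":0,"y":0,"z":0,"wx":0,"wy":0,"wz":0,"jaw":0},
    {"x":0,"y":0,"z":0,"wx":0,"wy":0,"wz":0,"jaw":0}
  ]
}}

```text
time: 8.35
eef_pos: [0.4218, -0.212, -0.0038]
ee_rot: [0.0, 0.971, 0.241, 0.0]
force: [-0.1, -0.2, -0.2]
width: 0.266
finger_force: 30.0
```

>>> {"api": "servo_tool", "payload": {
  "series": [
    {"x":0,"y":0,"z":-0.1,"wx":0,"wy":0,"wz":0,"jaw":0},
    {"x":0,"y":0,"z":-0.3,"wx":0,"wy":0,"wz":0,"jaw":0},
    {"x":0,"y":0,"z":-0.6,"wx":0,"wy":0,"wz":0,"jaw":0},
    {"x":0,"y":0,"z":-0.9,"wx":0,"wy":0,"wz":0,"jaw":0},
    {"x":0,"y":0,"z":-0.9,"wx":0,"wy":0,"wz":0,"jaw":0}
  ]
}}

```text
time: 8.77
eef_pos: [0.4254, -0.2139, 0.0921]
ee_rot: [0.004, 0.97, 0.241, 0.004]
force: [0.5, -1.2, -2.0]
width: 0.271
finger_force: 30.0
```

>>> {"api": "servo_tool", "payload": {
  "series": [
    {"x":0.1,"y":-0.08,"z":0,"wx":0,"wy":0,"wz":-0.07,"jaw":0},
    {"x":0.2,"y":-0.16,"z":0,"wx":0,"wy":0,"wz":-0.14,"jaw":0},
    {"x":0.3,"y":-0.24,"z":0,"wx":0,"wy":0,"wz":-0.21,"jaw":0},
    {"x":0.4,"y":-0.32,"z":0,"wx":0,"wy":0,"wz":-0.28,"jaw":0},
    {"x":0.5,"y":-0.4,"z":0,"wx":0,"wy":0,"wz":-0.35,"jaw":0},
    {"x":0.6,"y":-0.48,"z":0,"wx":0,"wy":0,"wz":-0.42,"jaw":0},
    {"x":0.7,"y":-0.56,"z":0,"wx":0,"wy":0,"wz":-0.49,"jaw":0},
    {"x":0.8,"y":-0.64,"z":0,"wx":0,"wy":0,"wz":-0.56,"jaw":0},
    {"x":0.9,"y":-0.72,"z":0,"wx":0,"wy":0,"wz":-0.63,"jaw":0},
    {"x":1,"y":-0.8,"z":0,"wx":0,"wy":0,"wz":-0.679,"jaw":0},
    {"x":1,"y":-0.8,"z":0,"wx":0,"wy":0,"wz":-0.679,"jaw":0}
  ]
}}

```text
time: 9.68
eef_pos: [0.4722, -0.0926, 0.0853]
ee_rot: [-0.001, 0.712, 0.702, -0.0]
force: [-0.1, -0.0, -2.6]
width: 0.268
finger_force: 30.0
```

>>> {"api": "servo_tool", "payload": {
  "series": [
    {"x":0.2,"y":0.13,"z":0,"wx":0,"wy":0,"wz":0,"jaw":0},
    {"x":0.4,"y":0.26,"z":0,"wx":0,"wy":0,"wz":0,"jaw":0},
    {"x":0.6,"y":0.4,"z":0,"wx":0,"wy":0,"wz":0,"jaw":0},
    {"x":0.8,"y":0.55,"z":0,"wx":0,"wy":0,"wz":0,"jaw":0},
    {"x":1,"y":0.67,"z":0,"wx":0,"wy":0,"wz":0,"jaw":0},
    {"x":1,"y":0.67,"z":0,"wx":0,"wy":0,"wz":0,"jaw":0},
    {"x":1,"y":0.67,"z":0,"wx":0,"wy":0,"wz":0,"jaw":0}
  ]
}}

```text
time: 10.27
eef_pos: [0.5409, 0.0048, 0.0854]
ee_rot: [-0.0, 0.713, 0.701, -0.001]
force: [-0.5, -1.3, -2.8]
width: 0.269
finger_force: 30.0
```

```bash
python3 - <<'E'
from m1 import *
im,st=shot("w7");print(st["width"])
R=rot(st["ee_rot"]);T=np.array(st["eef_pos"]);h=cv2.cvtColor(im,cv2.COLOR_BGR2HSV)
print("yaw",np.degrees(np.arctan2(R[1,0],R[0,0])),R[:,2])
zt=T[2]+.020
m=((h[...,1]<45)&(h[...,2]>185)).astype(np.uint8);m[290:]=0;m[:,:215]=0;m[:,300:]=0
P=world(m,zt,st);print("bar",rect(P))
Q=np.array([R.T@(np.array([*p,zt])-T) for p in P]);print(Q.max(0),Q.min(0))
for x in(.02,.04,.06,.08,.1,.12):
    q=Q[abs(Q[:,0]-x)<.003]
    if len(q):print(x,q[:,1].min(),q[:,1].max())
t=np.radians(89);e=np.array([np.cos(t),np.sin(t)]);M=np.array([.5443,.136])
print("jig coords tcp",(T[:2]-M)@e,(T[:2]-M)@[-e[1],e[0]])
cv2.imwrite("pics/v7.png",im)
E
```

```text
w7 10.2667 [0.5409 0.0048 0.0854] [-0.0003  0.713   0.7012 -0.0007] [-0.46 -1.27 -2.79] [-0.04  0.15  2.03 -0.    0.97 -0.02]
0.2686788154581606
yaw 89.03987187986824 [-0.0014 -0.0005 -1.    ]
bar (array([542.5, 110.8]), array([25. , 22.1]), 89.1)
[ 0.1185  0.0108 -0.02  ] [ 0.0935 -0.0112 -0.0201]
0.1 -0.011228918861548374 0.010610944627626101
0.12 -0.0109194938495618 0.010539947861806315
jig coords tcp -0.13119027758751362 0.0010957311110330315
```

View pics/v7.png

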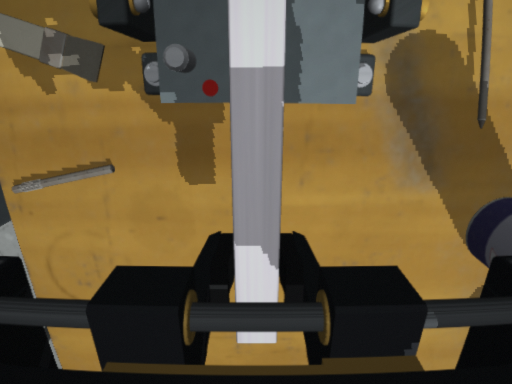

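The view shows the bar held and running up over the channel, at columns 230-286 at the top and 235-281 at the rear. The dot and thick dowel are left of it, so the bar is in line. I'll work out its droop from its apparent width.

```bash
cat > droop.py <<'E'
from m1 import *
def droop(fn,w=.024,rows=range(5,231,15),lo=215,hi=300):
    im=cv2.imread(f"pics/{fn}.png");g=cv2.GaussianBlur(im,(1,5),0).astype(float)
    st=json.load(open(fn+".json"));R=rot(st["ee_rot"]);T=np.array(st["eef_pos"]);out=[]
    for r in rows:
        row=g[r].sum(1);gr=np.gradient(row)  # strongest edges each side
        d=np.abs(np.diff(g[r],axis=0)).sum(1)
        a=lo+np.argmax(d[lo:245]);b=268+np.argmax(d[268:hi])
        def sub(i):
            k=np.arange(i-2,i+3);return (k*d[k]).sum()/d[k].sum()+.5
        a,b=sub(a),sub(b)
        o,da=ray("wrist",(a,r),st);_,db=ray("wrist",(b,r),st)
        s=w/np.linalg.norm(da-db);p=R.T@(o+(da+db)/2*s-T);out.append([r,a,b,*(p*1000)])
    out=np.array(out);return out
if __name__=="__main__":
    import sys
    o=droop(sys.argv[1]);print(np.round(o,1))
    for i in(4,5):print(np.polyfit(o[:,3],o[:,i],1))
E
python3 droop.py w7
```

```text
[[  5.  228.3 285.4 118.5  -0.2 -12.4]
 [ 20.  228.5 285.  112.6  -0.3 -12.7]
 [ 35.  228.7 284.7 106.6  -0.3 -12.9]
 [ 50.  229.1 284.5 100.5  -0.2 -13.1]
 [ 65.  229.4 283.7  94.5  -0.3 -12. ]
 [ 80.  229.8 283.2  88.1  -0.3 -11.6]
 [ 95.  230.  282.8  81.6  -0.4 -11.9]
 [110.  230.  282.9  75.1  -0.3 -14. ]
 [125.  230.4 282.1  68.2  -0.4 -12.7]
 [140.  230.8 282.   61.3  -0.3 -13.5]
 [155.  231.2 281.2  53.9  -0.4 -12.4]
 [170.  231.6 281.2  46.8  -0.3 -13.8]
 [185.  231.9 280.8  39.2  -0.3 -13.9]
 [200.  232.1 280.7  32.   -0.3 -15.5]
 [215.  232.7 280.   23.3  -0.3 -14.3]
 [230.  233.  279.6  15.1  -0.3 -14.8]]
[ 0.0007 -0.374 ]
[  0.0243 -14.9158]
```

```bash
python3 - <<'E'
from m1 import *
for f in("w2","w7"):
    im=cv2.imread(f"pics/{f}.png");st=json.load(open(f+".json"));h=cv2.cvtColor(im,cv2.COLOR_BGR2HSV)
    m=(((h[...,0]<8)|(h[...,0]>172))&(h[...,1]>140)&(h[...,2]>90)).astype(np.uint8);m[250:]=0;m[:,340:]=0
    n,l,s,c=cv2.connectedComponentsWithStats(m);i=1+np.argmax(s[1:,4]);print(f,"dot",s[i],onz("wrist",c[i],.045,st))
st=json.load(open("w7.json"));print("pin",onz("wrist",(176.5,56.5),.069,st))
print([np.round(read_state()["eef_pos"],4)])
E
```

```text
w2 dot [250 145   9   8  52] [0.5129 0.0906 0.045 ]
w7 dot [203  80  15  16 191] [0.5131 0.0902 0.045 ]
pin [0.4999 0.1064 0.069 ]
[array([0.5403, 0.0042, 0.0853])]
```

>>> {"api": "servo_tool", "payload": {
  "series": [
    {"x":0.15,"y":0.015,"z":0,"wx":0,"wy":0,"wz":0,"jaw":0},
    {"x":0.3,"y":0.015,"z":0.15,"wx":0,"wy":0,"wz":0,"jaw":0},
    {"x":0.3,"y":0.015,"z":0.3,"wx":0,"wy":0,"wz":0,"jaw":0},
    {"x":0.3,"y":0.015,"z":0.36,"wx":0,"wy":0,"wz":0,"jaw":0},
    {"x":0.3,"y":0.015,"z":0.41,"wx":0,"wy":0,"wz":0,"jaw":0},
    {"x":0.3,"y":0.015,"z":0.46,"wx":0,"wy":0,"wz":0,"jaw":0},
    {"x":0.3,"y":0.015,"z":0.5,"wx":0,"wy":0,"wz":0,"jaw":0},
    {"x":0.3,"y":0.015,"z":0.53,"wx":0,"wy":0,"wz":0,"jaw":0},
    {"x":0.3,"y":0.015,"z":0.55,"wx":0,"wy":0,"wz":0,"jaw":0},
    {"x":0.3,"y":0.015,"z":0.55,"wx":0,"wy":0,"wz":0,"jaw":0}
  ]
}}

```text
time: 11.15
eef_pos: [0.5431, 0.0343, 0.0308]
ee_rot: [-0.0, 0.713, 0.701, -0.0]
force: [-0.4, -0.1, -2.5]
width: 0.272
finger_force: 30.0
```

>>> {"api": "servo_tool", "payload": {
  "series": [
    {"x":0,"y":0,"z":0.02,"wx":0,"wy":0,"wz":0,"jaw":0},
    {"x":0,"y":0,"z":0.04,"wx":0,"wy":0,"wz":0,"jaw":0},
    {"x":0,"y":0,"z":0.055,"wx":0,"wy":0,"wz":0,"jaw":0},
    {"x":0,"y":0,"z":0.06,"wx":0,"wy":0,"wz":0,"jaw":0},
    {"x":0,"y":0,"z":0.06,"wx":0,"wy":0,"wz":0,"jaw":0}
  ]
}}

```text
time: 11.57
eef_pos: [0.5434, 0.0346, 0.025]
ee_rot: [0.0, 0.713, 0.701, 0.0]
force: [-0.0, 0.9, -2.8]
width: 0.269
finger_force: 30.0
```

>>> {"api": "servo_tool", "payload": {
  "series": [
    {"x":0.03,"y":0,"z":0.005,"wx":0,"wy":0,"wz":0,"jaw":0},
    {"x":0.07,"y":0,"z":0.005,"wx":0,"wy":0,"wz":0,"jaw":0},
    {"x":0.11,"y":0,"z":0.005,"wx":0,"wy":0,"wz":0,"jaw":0},
    {"x":0.15,"y":0,"z":0.005,"wx":0,"wy":0,"wz":0,"jaw":0},
    {"x":0.19,"y":0,"z":0.005,"wx":0,"wy":0,"wz":0,"jaw":0},
    {"x":0.23,"y":0,"z":0.005,"wx":0,"wy":0,"wz":0,"jaw":0},
    {"x":0.27,"y":0,"z":0.005,"wx":0,"wy":0,"wz":0,"jaw":0},
    {"x":0.3,"y":0,"z":0.005,"wx":0,"wy":0,"wz":0,"jaw":0},
    {"x":0.31,"y":0,"z":0.005,"wx":0,"wy":0,"wz":0,"jaw":0},
    {"x":0.31,"y":0,"z":0.005,"wx":0,"wy":0,"wz":0,"jaw":0}
  ]
}}

```text
time: 12.4
eef_pos: [0.5438, 0.0659, 0.0246]
ee_rot: [-0.0, 0.713, 0.701, 0.0]
force: [-1.0, 0.1, -2.4]
width: 0.268
finger_force: 30.0
```

>>> {"api": "servo_tool", "payload": {
  "series": [
    {"x":0,"y":0,"z":0,"wx":0,"wy":0,"wz":0,"jaw":30},
    {"x":0,"y":0,"z":0,"wx":0,"wy":0,"wz":0,"jaw":40},
    {"x":0,"y":0,"z":0,"wx":0,"wy":0,"wz":0,"jaw":45},
    {"x":0,"y":0,"z":0,"wx":0,"wy":0,"wz":0,"jaw":45},
    {"x":-0.2,"y":0,"z":0,"wx":0,"wy":0,"wz":0,"jaw":45},
    {"x":-0.4,"y":0,"z":0,"wx":0,"wy":0,"wz":0,"jaw":45},
    {"x":-0.4,"y":0,"z":0,"wx":0,"wy":0,"wz":0,"jaw":45},
    {"x":-0.4,"y":0,"z":0,"wx":0,"wy":0,"wz":0,"jaw":45},
    {"x":-0.4,"y":0,"z":0,"wx":0,"wy":0,"wz":0,"jaw":45}
  ]
}}

```text
time: 13.15
eef_pos: [0.5432, 0.0257, 0.0246]
ee_rot: [-0.0, 0.714, 0.701, 0.0]
force: [0.7, 0.2, -0.4]
width: 0.448
finger_force: 0.0
```

```bash
python3 - <<'E'
from m1 import *
im,st=shot("w8");print(st["width"])
b,_=snap("side","s8.png")
E
python3 droop.py w8 | tail -19
python3 - <<'E'
import sys;sys.path.insert(0,".")
import os;os.chdir(".")
from m1 import *
a=cv2.imread("pics/w8.png");b=cv2.imread("pics/s8.png")
cv2.imwrite("pics/v8.png",np.hstack([cv2.resize(a,(400,300)),cv2.resize(b[130:250,180:340],(400,300))]))
E
```

```text
w8 13.15 [0.5432 0.0257 0.0246] [-0.0001  0.7135  0.7006  0.0002] [ 0.68  0.23 -0.37] [0.   0.24 2.06 0.   0.85 0.02]
0.44788579509217935
[[  5.  226.9 284.9 118.   -0.6 -14.6]
 [ 20.  227.4 284.5 112.3  -0.6 -14.1]
 [ 35.  227.8 284.3 106.4  -0.6 -14.3]
 [ 50.  228.  283.9 100.4  -0.6 -14.3]
 [ 65.  228.5 283.6  94.3  -0.5 -14.1]
 [ 80.  228.5 283.   88.1  -0.7 -14.2]
 [ 95.  228.8 282.7  81.7  -0.7 -14.7]
 [110.  229.4 282.1  75.1  -0.7 -13.7]
 [125.  229.6 281.9  68.4  -0.7 -14.4]
 [140.  230.2 281.6  61.4  -0.6 -14.1]
 [155.  230.8 281.   54.   -0.6 -12.8]
 [170.  231.4 280.8  46.6  -0.5 -13.1]
 [185.  231.6 280.7  39.4  -0.4 -14.3]
 [200.  232.2 280.1  31.2  -0.4 -13.4]
 [215.  232.5 279.7  23.2  -0.5 -13.9]
 [230.  233.3 279.3  14.3  -0.3 -13. ]]
[-0.0023 -0.3996]
[ -0.0111 -13.1634]
```

View pics/v8.png

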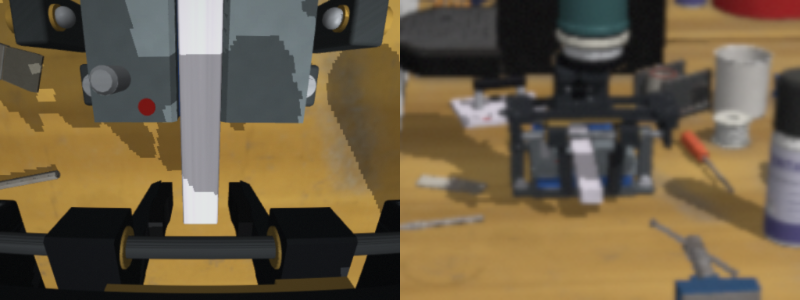

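The bar lies level in the channel with its rear end at (200,222), about 20 mm behind the TCP. I'll regrip there and creep forward.

>>> {"api": "servo_tool", "payload": {
  "series": [
    {"x":0,"y":0,"z":0,"wx":0,"wy":0,"wz":0,"jaw":20},
    {"x":0,"y":0,"z":0,"wx":0,"wy":0,"wz":0,"jaw":0},
    {"x":0,"y":0,"z":0,"wx":0,"wy":0,"wz":0,"jaw":0},
    {"x":0,"y":0,"z":0,"wx":0,"wy":0,"wz":0,"jaw":0},
    {"x":0,"y":0,"z":0,"wx":0,"wy":0,"wz":0,"jaw":0},
    {"x":0.01,"y":0,"z":0,"wx":0,"wy":0,"wz":0,"jaw":0},
    {"x":0.02,"y":0,"z":0,"wx":0,"wy":0,"wz":0,"jaw":0},
    {"x":0.03,"y":0,"z":0,"wx":0,"wy":0,"wz":0,"jaw":0},
    {"x":0.04,"y":0,"z":0,"wx":0,"wy":0,"wz":0,"jaw":0}
  ]
}}

```text
time: 14.0
eef_pos: [0.5431, 0.0294, 0.0245]
ee_rot: [0.0, 0.713, 0.701, -0.0]
force: [0.9, -1.8, 0.0]
width: 0.268
finger_force: 30.0
```

>>> {"api": "servo_tool", "payload": {
  "series": [
    {"x":0.003,"y":0,"z":0,"wx":0,"wy":0,"wz":0,"jaw":0},
    {"x":0.006,"y":0,"z":0,"wx":0,"wy":0,"wz":0,"jaw":0},
    {"x":0.009,"y":0,"z":0,"wx":0,"wy":0,"wz":0,"jaw":0},
    {"x":0.012,"y":0,"z":0,"wx":0,"wy":0,"wz":0,"jaw":0},
    {"x":0.015,"y":0,"z":0,"wx":0,"wy":0,"wz":0,"jaw":0},
    {"x":0.018,"y":0,"z":0,"wx":0,"wy":0,"wz":0,"jaw":0},
    {"x":0.021,"y":0,"z":0,"wx":0,"wy":0,"wz":0,"jaw":0},
    {"x":0.024,"y":0,"z":0,"wx":0,"wy":0,"wz":0,"jaw":0},
    {"x":0.027,"y":0,"z":0,"wx":0,"wy":0,"wz":0,"jaw":0},
    {"x":0.03,"y":0,"z":0,"wx":0,"wy":0,"wz":0,"jaw":0}
  ]
}}

```text
time: 14.83
eef_pos: [0.5432, 0.0325, 0.0245]
ee_rot: [-0.0, 0.713, 0.701, -0.0]
force: [-0.1, -2.3, 0.2]
width: 0.268
finger_force: 30.0
```

>>> {"api": "servo_tool", "payload": {
  "series": [
    {"x":0.003,"y":0,"z":0,"wx":0,"wy":0,"wz":0,"jaw":0},
    {"x":0.006,"y":0,"z":0,"wx":0,"wy":0,"wz":0,"jaw":0},
    {"x":0.009,"y":0,"z":0,"wx":0,"wy":0,"wz":0,"jaw":0},
    {"x":0.012,"y":0,"z":0,"wx":0,"wy":0,"wz":0,"jaw":0},
    {"x":0.015,"y":0,"z":0,"wx":0,"wy":0,"wz":0,"jaw":0},
    {"x":0.018,"y":0,"z":0,"wx":0,"wy":0,"wz":0,"jaw":0},
    {"x":0.021,"y":0,"z":0,"wx":0,"wy":0,"wz":0,"jaw":0},
    {"x":0.024,"y":0,"z":0,"wx":0,"wy":0,"wz":0,"jaw":0},
    {"x":0.027,"y":0,"z":0,"wx":0,"wy":0,"wz":0,"jaw":0},
    {"x":0.03,"y":0,"z":0,"wx":0,"wy":0,"wz":0,"jaw":0}
  ]
}}

```text
time: 15.67
eef_pos: [0.5432, 0.0355, 0.0245]
ee_rot: [-0.0, 0.713, 0.701, -0.0]
force: [0.4, -1.8, 0.0]
width: 0.267
finger_force: 30.0
```

>>> {"api": "servo_tool", "payload": {
  "series": [
    {"x":0.003,"y":0,"z":0,"wx":0,"wy":0,"wz":0,"jaw":0},
    {"x":0.006,"y":0,"z":0,"wx":0,"wy":0,"wz":0,"jaw":0},
    {"x":0.009,"y":0,"z":0,"wx":0,"wy":0,"wz":0,"jaw":0},
    {"x":0.012,"y":0,"z":0,"wx":0,"wy":0,"wz":0,"jaw":0},
    {"x":0.015,"y":0,"z":0,"wx":0,"wy":0,"wz":0,"jaw":0},
    {"x":0.018,"y":0,"z":0,"wx":0,"wy":0,"wz":0,"jaw":0},
    {"x":0.021,"y":0,"z":0,"wx":0,"wy":0,"wz":0,"jaw":0},
    {"x":0.024,"y":0,"z":0,"wx":0,"wy":0,"wz":0,"jaw":0},
    {"x":0.027,"y":0,"z":0,"wx":0,"wy":0,"wz":0,"jaw":0},
    {"x":0.03,"y":0,"z":0,"wx":0,"wy":0,"wz":0,"jaw":0}
  ]
}}

```text
time: 16.5
eef_pos: [0.5433, 0.0385, 0.0245]
ee_rot: [-0.0, 0.713, 0.701, -0.0]
force: [0.1, -1.4, -0.5]
width: 0.267
finger_force: 30.0
```

>>> {"api": "servo_tool", "payload": {
  "series": [
    {"x":0.003,"y":0,"z":0,"wx":0,"wy":0,"wz":0,"jaw":0},
    {"x":0.006,"y":0,"z":0,"wx":0,"wy":0,"wz":0,"jaw":0},
    {"x":0.009,"y":0,"z":0,"wx":0,"wy":0,"wz":0,"jaw":0},
    {"x":0.012,"y":0,"z":0,"wx":0,"wy":0,"wz":0,"jaw":0},
    {"x":0.015,"y":0,"z":0,"wx":0,"wy":0,"wz":0,"jaw":0},
    {"x":0.018,"y":0,"z":0,"wx":0,"wy":0,"wz":0,"jaw":0},
    {"x":0.021,"y":0,"z":0,"wx":0,"wy":0,"wz":0,"jaw":0},
    {"x":0.024,"y":0,"z":0,"wx":0,"wy":0,"wz":0,"jaw":0},
    {"x":0.027,"y":0,"z":0,"wx":0,"wy":0,"wz":0,"jaw":0},
    {"x":0.03,"y":0,"z":0,"wx":0,"wy":0,"wz":0,"jaw":0}
  ]
}}

```text
time: 17.33
eef_pos: [0.5433, 0.0415, 0.0245]
ee_rot: [-0.0, 0.713, 0.701, 0.0]
force: [-0.3, -1.3, -0.2]
width: 0.268
finger_force: 30.0
```

>>> {"api": "servo_tool", "payload": {
  "series": [
    {"x":0.003,"y":0,"z":0,"wx":0,"wy":0,"wz":0,"jaw":0},
    {"x":0.006,"y":0,"z":0,"wx":0,"wy":0,"wz":0,"jaw":0},
    {"x":0.009,"y":0,"z":0,"wx":0,"wy":0,"wz":0,"jaw":0},
    {"x":0.012,"y":0,"z":0,"wx":0,"wy":0,"wz":0,"jaw":0},
    {"x":0.015,"y":0,"z":0,"wx":0,"wy":0,"wz":0,"jaw":0},
    {"x":0.018,"y":0,"z":0,"wx":0,"wy":0,"wz":0,"jaw":0},
    {"x":0.021,"y":0,"z":0,"wx":0,"wy":0,"wz":0,"jaw":0},
    {"x":0.024,"y":0,"z":0,"wx":0,"wy":0,"wz":0,"jaw":0},
    {"x":0.027,"y":0,"z":0,"wx":0,"wy":0,"wz":0,"jaw":0},
    {"x":0.03,"y":0,"z":0,"wx":0,"wy":0,"wz":0,"jaw":0}
  ]
}}

```text
time: 18.17
eef_pos: [0.5433, 0.0419, 0.0245]
ee_rot: [0.001, 0.713, 0.701, -0.002]
force: [-0.3, -13.8, 0.5]
width: 0.267
finger_force: 30.0
```

The bar met the stop at TCP y ≈ 0.042 with about 12 N on it. I'll ease off the push and let go.

>>> {"api": "servo_tool", "payload": {
  "series": [
    {"x":-0.01,"y":0,"z":0,"wx":0,"wy":0,"wz":0,"jaw":0},
    {"x":-0.02,"y":0,"z":0,"wx":0,"wy":0,"wz":0,"jaw":0},
    {"x":-0.02,"y":0,"z":0,"wx":0,"wy":0,"wz":0,"jaw":0},
    {"x":-0.02,"y":0,"z":0,"wx":0,"wy":0,"wz":0,"jaw":0}
  ]
}}

```text
time: 18.5
eef_pos: [0.5434, 0.0419, 0.0245]
ee_rot: [0.0, 0.713, 0.701, -0.0]
force: [0.5, -5.8, -0.4]
width: 0.267
finger_force: 30.0
```

>>> {"api": "servo_tool", "payload": {
  "series": [
    {"x":0,"y":0,"z":0,"wx":0,"wy":0,"wz":0,"jaw":30},
    {"x":0,"y":0,"z":0,"wx":0,"wy":0,"wz":0,"jaw":40},
    {"x":0,"y":0,"z":0,"wx":0,"wy":0,"wz":0,"jaw":50},
    {"x":0,"y":0,"z":0,"wx":0,"wy":0,"wz":0,"jaw":50},
    {"x":0,"y":0,"z":0,"wx":0,"wy":0,"wz":0,"jaw":50}
  ]
}}

```text
time: 18.92
eef_pos: [0.5434, 0.0429, 0.0245]
ee_rot: [-0.0, 0.713, 0.701, 0.0]
force: [-1.0, 0.1, -0.1]
width: 0.499
finger_force: 0.0
```

```bash
python3 - <<'E'
from m1 import *
im,st=shot("w9");print(st["width"])
R=rot(st["ee_rot"]);T=np.array(st["eef_pos"])
for f in("w8","w9"):
    im=cv2.imread(f"pics/{f}.png");s=json.load(open(f+".json"))
    g=cv2.GaussianBlur(im,(5,1),0)[:,250:262].astype(float).mean(1)
    d=np.abs(np.diff(g,axis=0)).sum(1);i=266+np.argmax(d[266:300]);print(f,i,d[i],onz("wrist",(256,i+.5),.044,s), np.sort(d[266:300])[-3:])
E
```

```text
w9 18.9167 [0.5434 0.0429 0.0245] [-0.0001  0.7131  0.701   0.0002] [-0.99  0.14 -0.07] [0.03 0.24 2.06 0.   0.85 0.05]
0.4994084903470411
w8 286 130.50000000000003 [0.5424 0.0094 0.044 ] [ 42.0833 106.6667 130.5   ]
w9 288 141.75 [0.5427 0.0253 0.044 ] [ 62.8333  67.0833 141.75  ]
```

>>> {"api": "servo_tool", "payload": {
  "series": [
    {"x":0,"y":0,"z":-0.2,"wx":0,"wy":0,"wz":0,"jaw":50},
    {"x":0,"y":0,"z":-0.6,"wx":0,"wy":0,"wz":0,"jaw":50},
    {"x":0,"y":0,"z":-1,"wx":0,"wy":0,"wz":0,"jaw":50},
    {"x":0,"y":0,"z":-1,"wx":0,"wy":0,"wz":0,"jaw":50}
  ]
}}

```text
time: 19.3
eef_pos: [0.5493, 0.0429, 0.133]
ee_rot: [0.005, 0.713, 0.701, 0.005]
force: [0.8, -0.5, 1.3]
width: 0.5
finger_force: 0.0
```

>>> {"api": "servo_tool", "payload": {
  "series": [
    {"x":0.4,"y":-0.1,"z":0,"wx":0,"wy":0,"wz":0,"jaw":50},
    {"x":0.8,"y":-0.2,"z":0,"wx":0,"wy":0,"wz":0,"jaw":50},
    {"x":1,"y":-0.25,"z":0,"wx":0,"wy":0,"wz":0,"jaw":50}
  ]
}}

```text
time: 19.55
eef_pos: [0.5196, 0.1456, 0.1251]
ee_rot: [-0.0, 0.713, 0.701, 0.001]
force: [-0.6, -0.2, 0.6]
width: 0.501
finger_force: 0.0
```

>>> {"api": "servo_tool", "payload": {
  "series": [
    {"x":0.4,"y":-0.1,"z":0,"wx":0,"wy":0,"wz":0,"jaw":50},
    {"x":0.8,"y":-0.2,"z":0,"wx":0,"wy":0,"wz":0,"jaw":50},
    {"x":1,"y":-0.25,"z":0,"wx":0,"wy":0,"wz":0,"jaw":50}
  ]
}}

```text
time: 19.8
eef_pos: [0.4959, 0.247, 0.1247]
ee_rot: [-0.001, 0.713, 0.701, 0.001]
force: [0.8, -0.1, 0.5]
width: 0.499
finger_force: 0.0
```

>>> {"api": "servo_tool", "payload": {
  "series": [
    {"x":0.4,"y":-0.1,"z":0,"wx":0,"wy":0,"wz":0.08,"jaw":50},
    {"x":0.8,"y":-0.2,"z":0,"wx":0,"wy":0,"wz":0.16,"jaw":50},
    {"x":1,"y":-0.25,"z":0,"wx":0,"wy":0,"wz":0.24,"jaw":50},
    {"x":1,"y":-0.25,"z":0,"wx":0,"wy":0,"wz":0.32,"jaw":50},
    {"x":1,"y":-0.25,"z":0,"wx":0,"wy":0,"wz":0.4,"jaw":50},
    {"x":1,"y":-0.25,"z":0,"wx":0,"wy":0,"wz":0.48,"jaw":50},
    {"x":1,"y":-0.25,"z":0,"wx":0,"wy":0,"wz":0.56,"jaw":50},
    {"x":1,"y":-0.25,"z":0,"wx":0,"wy":0,"wz":0.64,"jaw":50},
    {"x":1,"y":-0.25,"z":0,"wx":0,"wy":0,"wz":0.72,"jaw":50},
    {"x":1,"y":-0.25,"z":0,"wx":0,"wy":0,"wz":0.8,"jaw":50},
    {"x":1,"y":-0.25,"z":0,"wx":0,"wy":0,"wz":0.853,"jaw":50},
    {"x":1,"y":-0.25,"z":0,"wx":0,"wy":0,"wz":0.853,"jaw":50}
  ]
}}

```text
time: 20.8
eef_pos: [0.4735, 0.3439, 0.1243]
ee_rot: [-0.0, 0.994, 0.105, -0.0]
force: [-0.6, 0.2, -0.3]
width: 0.498
finger_force: 0.0
```

>>> {"api": "servo_tool", "payload": {
  "series": [
    {"x":-0.08,"y":-0.4,"z":0,"wx":0,"wy":0,"wz":0,"jaw":50},
    {"x":-0.08,"y":-0.4,"z":0,"wx":0,"wy":0,"wz":0,"jaw":50},
    {"x":-0.08,"y":-0.4,"z":0,"wx":0,"wy":0,"wz":0,"jaw":50},
    {"x":-0.08,"y":-0.4,"z":0,"wx":0,"wy":0,"wz":0,"jaw":50}
  ]
}}

```text
time: 21.13
eef_pos: [0.4571, 0.3813, 0.1243]
ee_rot: [0.0, 0.994, 0.108, -0.0]
force: [0.2, 0.7, -0.3]
width: 0.498
finger_force: 0.0
```

```bash
python3 - <<'E'
from m1 import *
im,st=shot("w10");print(st["width"])
R=rot(st["ee_rot"]);T=np.array(st["eef_pos"]);print("yawx",np.degrees(np.arctan2(R[1,0],R[0,0])))
d=R.T@(np.array([.452,.3805,.015])-T);print("delta",d)
h=cv2.cvtColor(im,cv2.COLOR_BGR2HSV)
# handle edges: scan along tool y at some tool x, handle top z=.052
for x in(.02,.025,.03,.035):
    v=[]
    ys=np.arange(-.03,.0301,.0005)
    for y in ys:
        p=T+R@[x,y,0];p[2]=.052;u=np.round(proj("wrist",p,st)).astype(int);v.append(int(h[u[1],u[0],2]) if 0<=u[1]<384 and 0<=u[0]<512 else -1)
    v=np.array(v);k=np.where((v<70)&(v>=0))[0]
    print(x,u,(ys[k].min(),ys[k].max(),len(k)) if len(k) else None,v[::12])
E
```

```text
w10 21.1333 [0.4571 0.3813 0.1243] [ 0.0002  0.9941  0.1081 -0.    ] [ 0.23  0.66 -0.31] [ 0.65  0.2   1.88 -0.    1.06  2.01]
0.49798118560943866
yawx 12.40844173634493
delta [-0.0051 -0.0004  0.1093]
0.02 [295 173] (np.float64(-0.00849999999999998), np.float64(0.007500000000000034), 33) [165 165 171 235  19  22  21 233 235 236 236]
0.025 [295 167] (np.float64(-0.00849999999999998), np.float64(0.007500000000000034), 33) [165 165 171 198  20  23  23 233 235 235 236]
0.03 [296 161] (np.float64(-0.00849999999999998), np.float64(0.007500000000000034), 33) [165 156 169 166  19  22  21 233 235 113 236]
0.035 [296 154] (np.float64(-0.007499999999999979), np.float64(0.0065000000000000335), 29) [236 235 236 175  13  14  53 233 235 235 235]
```

>>> {"api": "servo_tool", "payload": {
  "series": [
    {"x":-0.05,"y":-0.005,"z":0.3,"wx":0,"wy":0,"wz":0,"jaw":50},
    {"x":-0.05,"y":-0.005,"z":0.6,"wx":0,"wy":0,"wz":0,"jaw":50},
    {"x":-0.05,"y":-0.005,"z":0.85,"wx":0,"wy":0,"wz":0,"jaw":50},
    {"x":-0.05,"y":-0.005,"z":1,"wx":0,"wy":0,"wz":0,"jaw":50},
    {"x":-0.05,"y":-0.005,"z":1,"wx":0,"wy":0,"wz":0,"jaw":50}
  ]
}}

```text
time: 21.6
eef_pos: [0.4496, 0.3774, 0.0202]
ee_rot: [0.002, 0.994, 0.107, -0.003]
force: [-1.0, -1.4, 0.5]
width: 0.498
finger_force: 0.0
```

>>> {"api": "servo_tool", "payload": {
  "series": [
    {"x":0,"y":0,"z":0.09,"wx":0,"wy":0,"wz":0,"jaw":50},
    {"x":0,"y":0,"z":0.09,"wx":0,"wy":0,"wz":0,"jaw":50},
    {"x":0,"y":0,"z":0.09,"wx":0,"wy":0,"wz":0,"jaw":20},
    {"x":0,"y":0,"z":0.09,"wx":0,"wy":0,"wz":0,"jaw":0},
    {"x":0,"y":0,"z":0.09,"wx":0,"wy":0,"wz":0,"jaw":0},
    {"x":0,"y":0,"z":0.09,"wx":0,"wy":0,"wz":0,"jaw":0},
    {"x":0,"y":0,"z":0.09,"wx":0,"wy":0,"wz":0,"jaw":0},
    {"x":0,"y":0,"z":0.09,"wx":0,"wy":0,"wz":0,"jaw":0}
  ]
}}

```text
time: 22.27
eef_pos: [0.4529, 0.3809, 0.0165]
ee_rot: [-0.0, 0.994, 0.107, 0.001]
force: [0.2, -1.6, 4.6]
width: 0.196
finger_force: 30.0
```

```bash
python3 - <<'E'
from m1 import *
st=read_state();R=rot(st["ee_rot"]);T=np.array(st["eef_pos"]);print(T,np.degrees(np.arctan2(R[1,0],R[0,0])),R[:,2],st["width"],st["finger_force"])
d=R.T@(np.array([.452,.3805,T[2]])-T);print("plate centre in tool",d)
E
```

```text
[0.4529 0.3809 0.0165] 12.245875170213811 [ 0.0013  0.0007 -1.    ] 0.196195254549711 29.999996423721313
plate centre in tool [-0.001   0.0002 -0.    ]
```

>>> {"api": "servo_tool", "payload": {
  "series": [
    {"x":0,"y":0,"z":-0.1,"wx":0,"wy":0,"wz":0,"jaw":0},
    {"x":0,"y":0,"z":-0.3,"wx":0,"wy":0,"wz":0,"jaw":0},
    {"x":0,"y":0,"z":-0.6,"wx":0,"wy":0,"wz":0,"jaw":0},
    {"x":0,"y":0,"z":-0.8,"wx":0,"wy":0,"wz":0,"jaw":0},
    {"x":0,"y":0,"z":-0.9,"wx":0,"wy":0,"wz":0,"jaw":0},
    {"x":0,"y":0,"z":-0.9,"wx":0,"wy":0,"wz":0,"jaw":0}
  ]
}}

```text
time: 22.77
eef_pos: [0.4537, 0.3818, 0.1084]
ee_rot: [-0.001, 0.994, 0.107, 0.002]
force: [0.1, 0.1, -3.7]
width: 0.2
finger_force: 30.0
```

>>> {"api": "servo_tool", "payload": {
  "series": [
    {"x":0.05,"y":0.2,"z":0,"wx":0,"wy":0,"wz":0.03,"jaw":0},
    {"x":0.1,"y":0.4,"z":0,"wx":0,"wy":0,"wz":0.06,"jaw":0},
    {"x":0.2,"y":0.6,"z":0,"wx":0,"wy":0,"wz":0.1,"jaw":0},
    {"x":0.28,"y":0.8,"z":0,"wx":0,"wy":0,"wz":0.147,"jaw":0},
    {"x":0.28,"y":0.88,"z":0,"wx":0,"wy":0,"wz":0.147,"jaw":0},
    {"x":0.28,"y":0.88,"z":0,"wx":0,"wy":0,"wz":0.147,"jaw":0}
  ]
}}

```text
time: 23.27
eef_pos: [0.4974, 0.2982, 0.1035]
ee_rot: [0.001, 1.0, -0.009, -0.002]
force: [0.7, 0.2, -3.3]
width: 0.198
finger_force: 30.0
```

>>> {"api": "servo_tool", "payload": {
  "series": [
    {"x":0.08,"y":0.25,"z":0,"wx":0,"wy":0,"wz":0,"jaw":0},
    {"x":0.16,"y":0.5,"z":0,"wx":0,"wy":0,"wz":0,"jaw":0},
    {"x":0.25,"y":0.82,"z":0,"wx":0,"wy":0,"wz":0,"jaw":0}
  ]
}}

```text
time: 23.52
eef_pos: [0.5206, 0.219, 0.1044]
ee_rot: [-0.0, 1.0, -0.007, -0.001]
force: [1.0, -0.4, -3.6]
width: 0.202
finger_force: 30.0
```

>>> {"api": "servo_tool", "payload": {
  "series": [
    {"x":0.08,"y":0.3,"z":0,"wx":0,"wy":0,"wz":0,"jaw":0},
    {"x":0.16,"y":0.6,"z":0,"wx":0,"wy":0,"wz":0,"jaw":0},
    {"x":0.25,"y":0.82,"z":0,"wx":0,"wy":0,"wz":0,"jaw":0},
    {"x":0.25,"y":0.82,"z":0,"wx":0,"wy":0,"wz":0,"jaw":0},
    {"x":0.25,"y":0.82,"z":0,"wx":0,"wy":0,"wz":0,"jaw":0},
    {"x":0.25,"y":0.82,"z":0,"wx":0,"wy":0,"wz":0,"jaw":0}
  ]
}}

```text
time: 24.02
eef_pos: [0.5445, 0.1366, 0.1047]
ee_rot: [-0.0, 1.0, -0.008, -0.001]
force: [-0.7, -0.3, -3.2]
width: 0.2
finger_force: 30.0
```

```bash
python3 - <<'E'
from m1 import *
im,st=shot("w11");print(st["width"],st["finger_force"])
R=rot(st["ee_rot"]);T=np.array(st["eef_pos"]);print("yawx",np.degrees(np.arctan2(R[1,0],R[0,0])),R[:,2])
c=T+R@[-.001,.0002,0];print("plate centre est",c,"want",(.5443,.136))
h=cv2.cvtColor(im,cv2.COLOR_BGR2HSV)
ztop=T[2]-.0165+.008;print("ztop",ztop)
m=((h[...,1]<45)&(h[...,2]>140)).astype(np.uint8);m[230:]=0
m[:,:150]=0;m[:,380:]=0
P=world(m,ztop,st);Q=np.array([R.T@(np.array([*p,ztop])-T) for p in P])*1000
print("plate visible tool x",Q[:,0].min(),Q[:,0].max(),"y",Q[:,1].min(),Q[:,1].max())
# far edge fit & side edges
for x in(20,30,40,50):
    q=Q[abs(Q[:,0]-x)<1.5];print(x,q[:,1].min(),q[:,1].max())
for y in(-35,-20,0,20,35):
    q=Q[abs(Q[:,1]-y)<1.5];print("y",y,q[:,0].max())
# hole px predicted: plate(30,-45) -> tool: plate x=+toolY*-1 ...
E
```

```text
w11 24.0167 [0.5445 0.1366 0.1047] [-0.0003  1.     -0.0084 -0.0009] [-0.67 -0.3  -3.19] [0.2  0.16 1.97 0.   1.01 1.79]
0.2000077719998757 29.99977994710207
yawx -0.9603746756032009 [-0.0017  0.0006 -1.    ]
plate centre est [0.5435 0.1364 0.1047] want (0.5443, 0.136)
ztop 0.09623080021870578
plate visible tool x 2.9889882553545424 61.310127754508905 y -47.86799918758987 72.87562573824046
20 -47.845717926450924 72.06168564089627
30 -47.60106755246961 70.68036205273779
40 -47.847172603250236 46.89822241994167
50 -47.4949779147929 47.032816798252064
y -35 61.11982068614167
y -20 61.07568689178282
y 0 61.073316048071256
y 20 61.137243834055106
y 35 61.227515110610646
```

>>> {"api": "servo_tool", "payload": {
  "series": [
    {"x":0.006,"y":0.01,"z":0.06,"wx":0,"wy":0,"wz":0,"jaw":0},
    {"x":0.006,"y":0.01,"z":0.12,"wx":0,"wy":0,"wz":0,"jaw":0},
    {"x":0.006,"y":0.01,"z":0.16,"wx":0,"wy":0,"wz":0,"jaw":0},
    {"x":0.006,"y":0.01,"z":0.18,"wx":0,"wy":0,"wz":0,"jaw":0},
    {"x":0.006,"y":0.01,"z":0.2,"wx":0,"wy":0,"wz":0,"jaw":0},
    {"x":0.006,"y":0.01,"z":0.22,"wx":0,"wy":0,"wz":0,"jaw":0},
    {"x":0.006,"y":0.01,"z":0.24,"wx":0,"wy":0,"wz":0,"jaw":0},
    {"x":0.006,"y":0.01,"z":0.24,"wx":0,"wy":0,"wz":0,"jaw":0}
  ]
}}

```text
time: 24.73
eef_pos: [0.5456, 0.1347, 0.0811]
ee_rot: [-0.0, 1.0, -0.009, -0.0]
force: [-0.6, 0.3, -4.0]
width: 0.198
finger_force: 30.0
```

>>> {"api": "servo_tool", "payload": {
  "series": [
    {"x":0,"y":0,"z":0.02,"wx":0,"wy":0,"wz":0,"jaw":0},
    {"x":0,"y":0,"z":0.035,"wx":0,"wy":0,"wz":0,"jaw":0},
    {"x":0,"y":0,"z":0.05,"wx":0,"wy":0,"wz":0,"jaw":0},
    {"x":0,"y":0,"z":0.065,"wx":0,"wy":0,"wz":0,"jaw":0},
    {"x":0,"y":0,"z":0.08,"wx":0,"wy":0,"wz":0,"jaw":0},
    {"x":0,"y":0,"z":0.08,"wx":0,"wy":0,"wz":0,"jaw":0}
  ]
}}

```text
time: 25.23
eef_pos: [0.5453, 0.1348, 0.0741]
ee_rot: [-0.0, 1.0, -0.009, -0.001]
force: [-5.7, 0.8, 3.4]
width: 0.199
finger_force: 30.0
```

>>> {"api": "servo_tool", "payload": {
  "series": [
    {"x":-0.008,"y":0,"z":0.01,"wx":0,"wy":0,"wz":0,"jaw":0},
    {"x":-0.008,"y":0,"z":0.025,"wx":0,"wy":0,"wz":0,"jaw":0},
    {"x":-0.008,"y":0,"z":0.04,"wx":0,"wy":0,"wz":0,"jaw":0},
    {"x":-0.008,"y":0,"z":0.055,"wx":0,"wy":0,"wz":0,"jaw":0},
    {"x":-0.008,"y":0,"z":0.055,"wx":0,"wy":0,"wz":0,"jaw":0}
  ]
}}

```text
time: 25.65
eef_pos: [0.5457, 0.1348, 0.0684]
ee_rot: [-0.0, 1.0, -0.009, 0.001]
force: [-1.7, 0.7, -0.2]
width: 0.196
finger_force: 30.0
```

>>> {"api": "servo_tool", "payload": {
  "series": [
    {"x":0,"y":0,"z":0.015,"wx":0,"wy":0,"wz":0,"jaw":0},
    {"x":0,"y":0,"z":0.03,"wx":0,"wy":0,"wz":0,"jaw":0},
    {"x":0,"y":0,"z":0.045,"wx":0,"wy":0,"wz":0,"jaw":0},
    {"x":0,"y":0,"z":0.06,"wx":0,"wy":0,"wz":0,"jaw":0},
    {"x":0,"y":0,"z":0.07,"wx":0,"wy":0,"wz":0,"jaw":0},
    {"x":0,"y":0,"z":0.07,"wx":0,"wy":0,"wz":0,"jaw":0}
  ]
}}

```text
time: 26.15
eef_pos: [0.5451, 0.1346, 0.0615]
ee_rot: [0.0, 1.0, -0.009, -0.0]
force: [-3.3, 0.5, 5.9]
width: 0.201
finger_force: 30.0
```

>>> {"api": "servo_tool", "payload": {
  "series": [
    {"x":-0.004,"y":0,"z":0.01,"wx":0,"wy":0,"wz":0,"jaw":0},
    {"x":-0.004,"y":0,"z":0.02,"wx":0,"wy":0,"wz":0,"jaw":0},
    {"x":-0.004,"y":0,"z":0.025,"wx":0,"wy":0,"wz":0,"jaw":0},
    {"x":-0.004,"y":0,"z":0.025,"wx":0,"wy":0,"wz":0,"jaw":0}
  ]
}}

```text
time: 26.48
eef_pos: [0.5452, 0.1346, 0.0614]
ee_rot: [0.0, 1.0, -0.009, 0.0]
force: [-9.3, -0.7, 19.0]
width: 0.199
finger_force: 30.0
```

>>> {"api": "servo_tool", "payload": {
  "series": [
    {"x":0,"y":0,"z":-0.015,"wx":0,"wy":0,"wz":0,"jaw":0},
    {"x":0,"y":0,"z":-0.025,"wx":0,"wy":0,"wz":0,"jaw":0},
    {"x":0,"y":0,"z":-0.025,"wx":0,"wy":0,"wz":0,"jaw":25},
    {"x":0,"y":0,"z":-0.025,"wx":0,"wy":0,"wz":0,"jaw":40},
    {"x":0,"y":0,"z":-0.025,"wx":0,"wy":0,"wz":0,"jaw":50},
    {"x":0,"y":0,"z":-0.025,"wx":0,"wy":0,"wz":0,"jaw":50},
    {"x":0,"y":0,"z":-0.3,"wx":0,"wy":0,"wz":0,"jaw":50},
    {"x":0,"y":0,"z":-0.6,"wx":0,"wy":0,"wz":0,"jaw":50},
    {"x":0,"y":0,"z":-1,"wx":0,"wy":0,"wz":0,"jaw":50},
    {"x":0,"y":0,"z":-1,"wx":0,"wy":0,"wz":0,"jaw":50},
    {"x":0,"y":0,"z":-1,"wx":0,"wy":0,"wz":0,"jaw":50},
    {"x":0,"y":0,"z":-1,"wx":0,"wy":0,"wz":0,"jaw":50}
  ]
}}

```text
time: 27.48
eef_pos: [0.5447, 0.1346, 0.1583]
ee_rot: [0.0, 1.0, -0.009, 0.0]
force: [0.2, 0.1, 0.2]
width: 0.5
finger_force: 0.0
```

>>> {"api": "servo_tool", "payload": {
  "series": [
    {"x":-0.4,"y":0,"z":-0.3,"wx":0,"wy":0,"wz":0,"jaw":50},
    {"x":-0.8,"y":0,"z":-0.5,"wx":0,"wy":0,"wz":0,"jaw":50},
    {"x":-0.8,"y":0,"z":-0.5,"wx":0,"wy":0,"wz":0,"jaw":50},
    {"x":-0.8,"y":0,"z":-0.5,"wx":0,"wy":0,"wz":0,"jaw":50},
    {"x":-0.8,"y":0,"z":-0.5,"wx":0,"wy":0,"wz":0,"jaw":50},
    {"x":-0.8,"y":0,"z":-0.5,"wx":0,"wy":0,"wz":0,"jaw":50}
  ]
}}

```text
time: 27.98
eef_pos: [0.465, 0.1359, 0.2072]
ee_rot: [0.0, 1.0, -0.009, -0.001]
force: [1.3, 0.0, -0.8]
width: 0.499
finger_force: 0.0
```

```bash
python3 - <<'E'
from m1 import *
im,st=shot("w12x")
h=cv2.cvtColor(im,cv2.COLOR_BGR2HSV)
m=((h[...,1]<45)&(h[...,2]>130)).astype(np.uint8);m[230:]=0
n,l,s,c=cv2.connectedComponentsWithStats(m)
for i in range(1,n):
    if s[i,4]>1500:
        for z in(.053,.06):print(s[i],z,rect(world((l==i).astype(np.uint8),z,st)))
k=((h[...,2]<60)).astype(np.uint8);k[215:]=0
n,l,s,c=cv2.connectedComponentsWithStats(k)
for i in range(1,n):
    if 400<s[i,4]<8000: print("dark",s[i],rect(world((l==i).astype(np.uint8),.097,st)))
# plate seen in side camera: edges row profile along near edge of plate
b,_=snap("side","s12.png")
M=np.array([.5443,.136]);t=np.radians(89);e=np.array([np.cos(t),np.sin(t)]);nn=np.array([-e[1],e[0]])
g=cv2.cvtColor(b,cv2.COLOR_BGR2HSV)
for yj in(50,30,-30,-50):
    P=[proj("side",[*(M-e*.048+nn*yj/1e3),z]) for z in(.053,.045)]
    q=np.round(P).astype(int);print(yj,np.round(P,1).tolist(),[g[r,q[0][0],1:].tolist() for r in range(q[0][1]-5,q[0][1]+8)])
for zz in(.097,.112):print(proj("side",[*M,zz]))
u=np.round(proj("side",[*(M-e*.009),.089])).astype(int);print(u,[int(g[r,u[0],2]) for r in range(u[1]-8,u[1]+9)])
E
```

```text
w12x 27.9833 [0.465  0.1359 0.2072] [ 0.0003  1.     -0.0086 -0.0006] [ 1.29  0.02 -0.79] [ 0.23 -0.08  2.02 -0.    1.2   1.82]
[  203    11   163   153 11410] 0.053 (array([544. , 107.3]), array([159.6, 144.6]), 89.59)
[  203    11   163   153 11410] 0.06 (array([544.1, 108. ]), array([155.9, 141.3]), 89.59)
dark [ 246   46   21   92 1777] (array([543.9, 135.2]), array([16.6, 74.3]), 88.65)
50 [[237.1, 192.6], [237.1, 195.1]] [[10, 133], [11, 134], [12, 153], [12, 189], [13, 191], [13, 180], [13, 162], [17, 133], [20, 113], [24, 108], [21, 107], [22, 115], [33, 130]]
30 [[243.9, 192.4], [243.9, 194.9]] [[11, 203], [11, 206], [12, 195], [34, 194], [56, 186], [25, 181], [19, 176], [34, 157], [18, 125], [18, 113], [21, 108], [22, 106], [33, 108]]
-30 [[264.1, 192.0], [264.1, 194.4]] [[11, 208], [12, 214], [12, 216], [12, 214], [12, 205], [13, 190], [14, 178], [12, 148], [20, 116], [21, 97], [20, 101], [22, 105], [46, 110]]
-50 [[270.9, 191.8], [270.8, 194.3]] [[13, 212], [13, 215], [13, 218], [12, 214], [13, 202], [12, 188], [13, 176], [13, 141], [22, 114], [24, 108], [21, 108], [24, 106], [45, 108]]
[252.8073 172.5345]
[252.8691 167.8352]
[253 176] [119, 137, 136, 111, 66, 36, 28, 23, 26, 59, 101, 104, 78, 62, 84, 142, 196]
```

```bash
python3 -c "
from rig import *
print(job_done())"
```

```text
the job is handed in; nothing more can be done
None
```

The job is handed in after about 28 s of the 72 s. The bar rests against the depth stop, touched at about 14 N. The plate is the right way round on both dowels, pressed past the plungers and measured flush. The robot is clear of everything.

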